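# Turn a drained tumbler over and add it to the stack without jamming it

### The arm

A 6-joint arm with a two-finger parallel gripper is mounted at the origin on a cart in front of the work surface, level with it; the furniture and walls round the work are solid. World frame = base frame: x ahead of the robot, y to its left, z up, the work surface at z = 0. Lengths are in m, angles in rad, forces in N, time in s.
With the tool pointing down it reaches from about 0.225 to 0.875 m from the base axis. Payload 3.4 kg.
Tool frame: the origin (TCP) lies on the centre line of the jaws, within the pads' length; the fingertips stand 22 mm ahead of it and the grasp point (between the pads) lies 3 mm ahead of it; z points along the fingers, y is the line along which they close (so a half turn about z gives the same grasp; the last joint's range is limited). The gripper opens to 85 mm and grips with 20 to 120 N. Pads are 22 mm wide; open, the fingers measure 114 mm over their backs; the gripper's body (76 mm by 85 mm) begins 54 mm behind the grasp point. The pads swing forward as they close: fully open they stand 13 mm farther back than shut.
Start: joints at [-1.304, 0.276, 1.505, -0, 1.361, -0.121], TCP at [0.217, -0.532, 0.253] pointing down, gripper open.
Joint ranges: [-2.89, 2.89], [-0.75, 2.08], [0.22, 2.7], [-1.18, 4.32], [0.11, 2.71], [-2.7, 2.7]. Speed limits (rad/s): [2.57, 2.57, 3.14, 3.14, 3.14, 3.14].

### API

Orientations are given as a unit quaternion [w, x, y, z].
In Python, from rig import manip gives the robot as it stands.
- The arm moves only by the shell command python3 steer.py [OPENING] [FORCE], which reads ROWS from standard input. ROWS is a JSON list of rows, 1 to 5 of them, each written [[dx, dy, dz], turn]: dx, dy, dz in units of 25 mm, then a turn about the tool's z in units of 0.05 rad; each row shifts and turns the commanded pose from where the row before left it, along the tool's axes as they then stand; what a row does not reach is not made up. A row lasts 1/12 s, in which the tool goes at most 0.0417 m and 0.125 rad, less where a joint would pass 70% of its speed; a pose out of reach is approached as far as the arm can. OPENING is the finger opening in m, set as the command begins (- or left out keeps the last). The fingers move at their own pace and stop on an object; FORCE is the grip in N (left out, the last holds). Time passes only in rows, so rows that do not move let the fingers close. It prints the time, the measured TCP pose, the force, the opening and the grip force at its end. Input that does not fit is refused with a message, and nothing moves.
- manip.get_state(): the state, without advancing time (a new reading comes with each control period).
- manip.get_image(name): name is "scene" or "side" or "wrist"; returns a dict with "img" (400x640x3 uint8, red, green, blue), "camera_matrix" (3x3 intrinsics, pixels), "T" (4x4, takes a point from camera to world coordinates); the wrist camera has in their place "hand_eye" (4x4, takes a point from camera to tool coordinates, whose origin is the TCP and whose axes are the flange's). Camera axes: x right, y down, z forward; pixel columns grow to the right and rows downward; lengths in m; the calibration is good to about 2 mm. A picture is of the moment at which its call begins: read the wrist's pose just before it. There is no depth.
- manip.sign_off(): hands the job in; it is judged then, once.
The state is a dict: "clock": time; "qpos": joint angles; "qd": joint speeds; "effort": joint torques, N m; "position": TCP position; "ee_rot": TCP orientation; "contact_force": force on the tool from outside, world axes, zero at the start; "moment": the same for the moment, N m; "width": finger opening in m; "gripper_force": force on a finger pad.
Only numpy, scipy, OpenCV 4.12 (cv2) and the standard library are available. Lean on these libraries where they do the work, as an engineer would, in place of code of your own. Each camera call takes 0.05 s, during which the arm holds its last target. There are 200 camera calls.

### The job

The short glass tumbler on the drying mat has drained: put it away on the stack of two short tumblers that stands mouth-up on the chopping board. Lay it on its side on the mat, let go and take it again from the other end so that you can set it mouth-up, then lower it into the top tumbler just until it seats all round and let go. Feel for the seat, as stacked glasses stick at different heights, and never press or drop it in, or they wedge and crack; leave the tall tumbler, the mug and the goblet standing where they are.

Things in the scene. Friction and masses are not known exactly. Their poses are not given: they have to be found in the camera images.
- tumbler: the drained tumbler: clear glass, straight taper, 110 mm high, outer diameter 68 mm at the mouth, 54 mm at 17 mm above the base, 50 mm at the base; about 0.2 kg (0.15 to 0.3). Starts mouth-down on the mat's ribs. Origin: centre of its base; z axis from base to mouth (pointing down at the start, the origin 110 mm above the ribs); its turn about z does not matter.
- tumbler_mouth (a point): centre of the drained tumbler's mouth, 110 mm along its z axis. When it lies on the mat this point is about 34 mm above the rib tops and the base centre about 25 mm; the ribs keep it from rolling if it lies along them.
- stack: the stack: two more tumblers of the same kind, one nested in the other, mouth-up and loose on the chopping board. Origin: centre of the lower one's base, on the board's top face; z axis up. The upper one has stuck at a depth that differs each time and is not given: its mouth is 160 to 178 mm above the origin.
- stack_top (a point): the middle of the range in which the upper stacked tumbler's mouth lies: 169 mm above the stack's origin, on its axis. A third tumbler enters that mouth with a few mm of play; the taper centres it and the walls stop it after 42 to 46 mm, so that it stands out about 66 mm. From first touch all round, each millimetre of pushing takes about 10 N more and wedges them.
- drying_mat: grey silicone drying mat, fixed, 280 x 320 mm (x, y), origin at the centre of its underside on the worktop; its ribs run along its y axis, 22 mm apart, with their tops 8 mm above the worktop; raised rim 10 mm high
- board: wooden chopping board, fixed, 230 x 340 x 22 mm (x, y, z), laid on the cold hob; origin at the centre of its underside. The mug stands on its left part; the stack and the tall tumbler stand in its middle and right part, either way round.
- tall_tumbler: bystander: tall clear glass tumbler, 68 mm wide, 138 mm high, mouth-up on the board; origin at the centre of its base
- mug: bystander: white mug, teal inside, 80 mm wide (113 mm with its handle), 91 mm high, on the board; origin at the centre of its base
- goblet: bystander: clear glass goblet standing upside down (foot up) on the worktop left of the drying mat, 70 mm wide, 148 mm high; origin at the centre of its underside

How it is judged:
By the outcome, as a careful person would: the job done as asked, in the order asked, and still so for the second after the job is handed in, with the robot touching nothing.
It also fails if it takes over 67 s, if anything falls off the work surface, if the arm or the gripper's body presses on something with over 40 N, if the wrist force passes 120 N, or if a joint passes its speed limit or range.

## Working session

There is one attempt and no reset: what is moved stays moved. The work goes in short steps, Python scripts to look and compute and a shell command to move; the robot and the scene stay as the last step left them, time stands still between calls to the robot, and variables do not carry over. Pictures are saved under pics/ and viewed, at most 10 in all, crops included, and the job is handed in when it is done.

```bash
ls; mkdir -p pics; python3 - <<'E'
from rig import manip
import cv2
s=manip.get_state(); print(s)
for n in("scene","side"):
    d=manip.get_image(n); cv2.imwrite(f"pics/{n}0.png",d["img"][:,:,::-1]); print(n,d["camera_matrix"],d["T"])
E
```

```text
pics
rig.py
steer.py
{'clock': 0.0, 'qpos': array([-1.30402152e+00,  2.76638781e-01,  1.50615246e+00,  6.73326962e-06,
        1.36068420e+00, -1.21006102e-01]), 'qd': array([-0.00047403,  0.00015861, -0.00011267,  0.00032995,  0.00200713,
       -0.0018968 ]), 'effort': array([ 4.97236815e-04, -4.16769934e+01, -2.45805269e+01,  8.09177732e-05,
        1.12680299e-02,  7.82846257e-06]), 'position': array([ 0.21729208, -0.53183543,  0.252407  ]), 'ee_rot': array([-9.39132674e-04,  9.81261760e-01,  1.92677120e-01, -6.52688406e-05]), 'contact_force': array([ 0.32079348, -0.02441401,  0.62073253]), 'moment': array([-0.00276209, -0.0813866 , -0.05657813]), 'gripper_force': 0.0, 'width': 0.08528590407802156}
scene [[385.31077734   0.         318.97187483]
 [  0.         385.31077734 202.43019447]
 [  0.           0.           1.        ]] [[-0.50977962 -0.4554356   0.72986517 -0.30541178]
 [-0.86002639  0.29137482 -0.41887388  0.50982066]
 [-0.02189425 -0.84123667 -0.54022357  0.72724562]
 [ 0.          0.          0.          1.        ]]
side [[482.68649648   0.         319.55688036]
 [  0.         482.68649648 190.53303181]
 [  0.           0.           1.        ]] [[-0.98760043 -0.073932    0.13848988  0.27550363]
 [-0.15690252  0.43565406 -0.88633354  1.56497808]
 [ 0.00519473 -0.8970728  -0.44185225  0.87236381]
 [ 0.          0.          0.          1.        ]]
```
View pics/scene0.png

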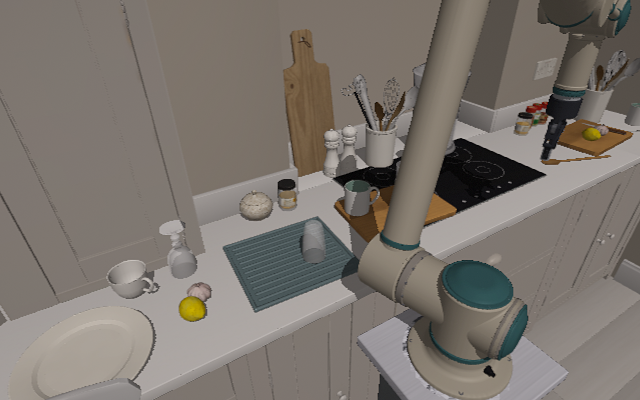

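View pics/side0.png

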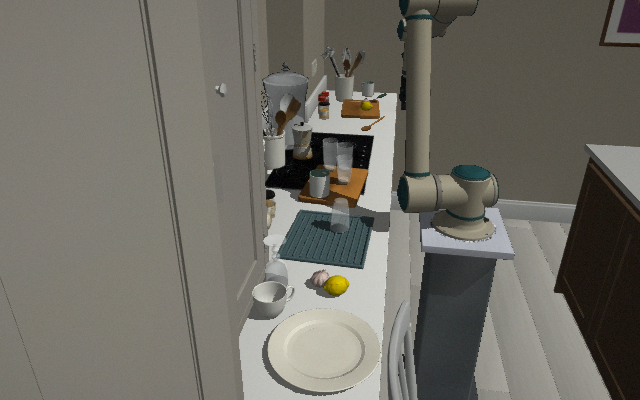

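Scene shows the tumbler on the mat at about (314,242), the mug at (358,197), and the arm hiding the stack. The side view shows the tumbler at (340,215), and two tall glasses on the board at (331,155) and (345,163). I'll zoom in and localise roughly.

```bash
cat > h.py <<'E'
import numpy as np, cv2
from scipy.spatial.transform import Rotation as R
from rig import manip
def Rq(q): return R.from_quat(np.r_[q[1:],q[0]]).as_matrix()
def view(n,save=None):
    s=manip.get_state(); d=manip.get_image(n)
    if "T" in d: T=np.array(d["T"])
    else:
        W=np.eye(4); W[:3,:3]=Rq(s["ee_rot"]); W[:3,3]=s["position"]; T=W@d["hand_eye"]
    if save: cv2.imwrite(f"pics/{save}.png",d["img"][:,:,::-1]); np.savez(f"pics/{save}.npz",K=d["camera_matrix"],T=T)
    return d["img"],np.array(d["camera_matrix"]),T
def load(n): z=np.load(f"pics/{n}.npz"); return z["K"],z["T"]
def ray(K,T,uv):
    d=T[:3,:3]@np.linalg.solve(K,[uv[0],uv[1],1.]); return T[:3,3],d/np.linalg.norm(d)
def plane(K,T,uv,z):
    o,d=ray(K,T,uv); return o+d*(z-o[2])/d[2]
def tri(*rays):
    A=sum(np.eye(3)-np.outer(d,d) for o,d in rays); b=sum((np.eye(3)-np.outer(d,d))@o for o,d in rays)
    p=np.linalg.solve(A,b); return p,[float(np.linalg.norm(np.cross(p-o,d))) for o,d in rays]
def proj(K,T,p):
    c=np.linalg.inv(T)@np.r_[p,1]; u=K@c[:3]; return u[:2]/u[2]
E
python3 - <<'E'
from h import *
a,K1,T1=view("scene","s1"); b,K2,T2=view("side","d1")
c=b[120:270,260:400]; cv2.imwrite("pics/crop1.png",cv2.resize(c,None,fx=4,fy=4,interpolation=cv2.INTER_CUBIC)[:,:,::-1])
print(tri(ray(K1,T1,(314,242)),ray(K2,T2,(340,216))))
for uv in [(331,166),(345,182),(320,195),(340,231)]: print(uv,plane(K2,T2,uv,.022))
for uv in [(302,212),(372,222),(362,265),(281,257)]: print(uv,plane(K2,T2,uv,.01))
for uv in [(313,261)]: print(uv,plane(K1,T1,uv,.008))
d=manip.get_image("wrist"); print(d["camera_matrix"],d["hand_eye"])
E
```

```text
(array([0.43210377, 0.1060124 , 0.05465409]), [0.0022857116449845997, 0.002285711644984528])
(331, 166) [ 0.53059994 -0.39319111  0.022     ]
(345, 182) [ 0.45075988 -0.2373532   0.022     ]
(320, 195) [ 0.53411555 -0.1020243   0.022     ]
(340, 231) [0.42434526 0.15584159 0.022     ]
(302, 212) [0.58170763 0.0238824  0.01      ]
(372, 222) [0.32100387 0.05517922 0.01      ]
(362, 265) [0.33536006 0.32612186 0.01      ]
(281, 257) [0.59130743 0.32460176 0.01      ]
(313, 261) [0.41467302 0.12071247 0.008     ]
[[289.72703636   0.         320.26896207]
 [  0.         289.72703636 197.73939028]
 [  0.           0.           1.        ]] [[ 1.87785014e-04 -9.55307847e-01 -2.95612723e-01  7.54978259e-02]
 [ 9.99999861e-01  3.25172129e-04 -4.15592731e-04  3.58094090e-04]
 [ 4.93144016e-04 -2.95612604e-01  9.55307775e-01 -1.20502590e-01]
 [ 0.00000000e+00  0.00000000e+00  0.00000000e+00  1.00000000e+00]]
```

View pics/crop1.png

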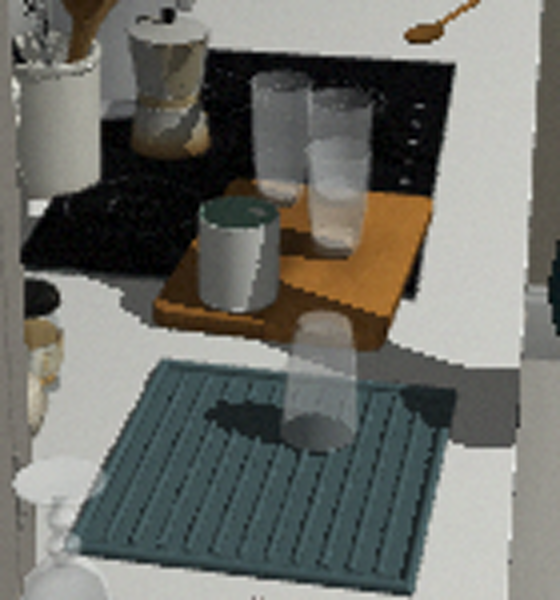

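The enlarged crop shows the nearer glass, base at about (344,182) in the side image, with a nested rim inside it. That's the stack. The tall tumbler is behind it at about (330,168). I'll rotate the tool so the jaws close along world x, then look with the wrist camera over the stack.

Careful with the scale: shifts go in units of 25 mm and turns go in units of 0.05 rad. That gives: -0.015 m is -0.6, -0.118 rad is -2.36.

```bash
echo '[[[0,0,-0.6],-2.36],[[0,0,-0.6],-2.36],[[0,0,-0.6],-2.36],[[0,0,-0.6],-2.36],[[0,0,-0.6],-2.36]]' | python3 steer.py 0.085 20 
echo '[[[0,0,-0.6],-2.36],[[0,0,-0.6],-2.36],[[0,0,-0.6],-2.36],[[0,0,-0.6],-2.36],[[0,0,-0.6],-2.36]]' | python3 steer.py
echo '[[[1.2,0.8,0],0],[[1.2,0.8,0],0],[[1.2,0.8,0],0],[[1.2,0.8,0],0],[[1.2,0.8,0],0]]' | python3 steer.py
echo '[[[1.2,0.8,0],0],[[1.2,0.8,0],0],[[1.2,0.8,0],0],[[0,0,0],0],[[0,0,0],0]]' | python3 steer.py
python3 - <<'E'
from h import *
s=manip.get_state(); print(s["position"],Rq(s["ee_rot"]).round(3),s["qpos"].round(2),s["qd"].round(3))
view("wrist","w1")
E
```

```text
clock: 0.67
position: [0.2174, -0.5322, 0.3289]
ee_rot: [-0.0, 0.881, 0.472, 0.0]
contact_force: [-0.7, 0.4, 0.7]
width: 0.085
gripper_force: 0.0
clock: 1.08
position: [0.2174, -0.5322, 0.4039]
ee_rot: [-0.0, 0.706, 0.708, 0.0]
contact_force: [-0.3, -0.0, 0.6]
width: 0.0848
gripper_force: 0.0
clock: 1.5
position: [0.3184, -0.3811, 0.4032]
ee_rot: [0.0, 0.708, 0.706, 0.0]
contact_force: [0.5, -0.3, -0.6]
width: 0.0852
gripper_force: 0.0
clock: 1.92
position: [0.3789, -0.2913, 0.4035]
ee_rot: [0.0, 0.707, 0.707, -0.0]
contact_force: [-0.0, -0.5, 0.2]
width: 0.0851
gripper_force: 0.0
[ 0.37887077 -0.29125769  0.40353701] [[-0.001  1.     0.   ]
 [ 1.     0.001 -0.001]
 [-0.001  0.    -1.   ]] [-0.8   0.08  1.4  -0.    1.67 -0.8 ] [-0.051  0.012 -0.008 -0.023 -0.007 -0.007]
```

View pics/w1.png

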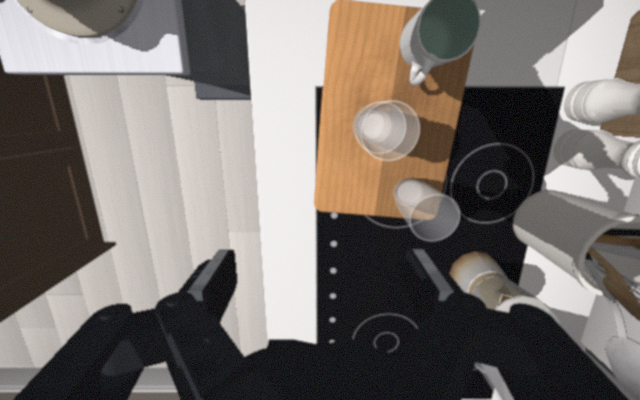

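The wrist view shows the stack's mouth circle around (386,130) and its base around (377,126). The tall tumbler is at (434,213) and the mug at (445,25). I'll take a second wrist view further on, and enlarge both around the stack.

Converted, 0.03 m is 1.2, 0.015 m is 0.6.

```bash
echo '[[[1.2,0.6,0],0],[[1.2,0.6,0],0],[[1.2,0.6,0],0],[[0,0,0],0],[[0,0,0],0]]' | python3 steer.py
python3 - <<'E'
from h import *
i2,K,T2=view("wrist","w2"); i1=cv2.imread("pics/w1.png")[:,:,::-1]; K,T1=load("w1")
ims=[]
for im,T in((i1,T1),(i2,T2)):
    u=proj(K,T,np.array([.455,-.245,.15])).round().astype(int); x0,y0=max(u[0]-50,0),max(u[1]-60,0); print(u,x0,y0)
    ims.append(cv2.resize(np.ascontiguousarray(im[y0:y0+130,x0:x0+100]),(400,520),interpolation=cv2.INTER_CUBIC))
cv2.imwrite("pics/crop2.png",np.hstack(ims)[:,:,::-1])
E
```

```text
clock: 2.38
position: [0.4234, -0.2033, 0.4032]
ee_rot: [0.0, 0.708, 0.706, -0.0]
contact_force: [0.0, -0.6, 0.4]
width: 0.0851
gripper_force: 0.0
[380 132] 330 72
[344 199] 294 139
```

View pics/crop2.png

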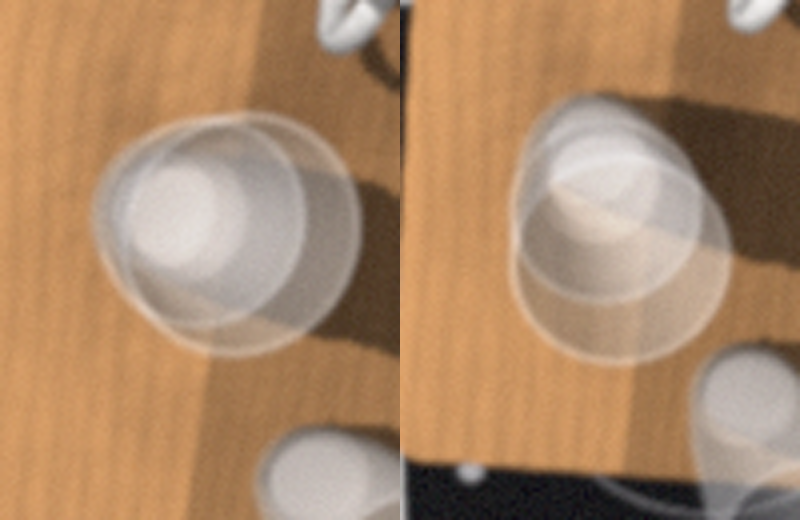

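In both crops the upper rim is a clear circle. Its centre is at (240,235) in the left crop and (221,259) in the right one. The lower tumbler's rim is at (213,223) and (209,214). I'll triangulate these and move on to the mat.

```bash
python3 - <<'E'
from h import *
K,T1=load("w1");K,T2=load("w2")
f=lambda c,x0,y0:((c[0]+.5)/4-.5+x0,(c[1]+.5)/4-.5+y0)
for a,b in (((240,234.5),(221,259)),((213,223),(209,214))):
    p,e=tri(ray(K,T1,f(a,330,72)),ray(K,T2,f(b,294,139))); print(p.round(4),np.round(e,4))
    for T,c,o in((T1,a,(330,72)),(T2,b,(294,139))): print(" at z .191",plane(K,T,f(c,*o),.191).round(4))
E
echo '[[[1.6,0,0],0],[[1.6,0,0],0],[[1.6,0,0],0],[[1.6,0,0],0],[[1.6,0,0],0]]' | python3 steer.py
echo '[[[0.8,0,0],0],[[0.8,0,0],0],[[0,0,0],0],[[0,0,0],0],[[0,0,0],0]]' | python3 steer.py
python3 - <<'E'
from h import *
view("wrist","w3")
E
```

```text
[ 0.4585 -0.2403  0.1848] [0.0002 0.0002]
 at z .191 [ 0.4569 -0.2398  0.191 ]
 at z .191 [ 0.458  -0.2383  0.191 ]
[ 0.4594 -0.2395  0.1391] [0.0007 0.0007]
 at z .191 [ 0.4491 -0.2366  0.191 ]
 at z .191 [ 0.454  -0.2242  0.191 ]
clock: 2.85
position: [0.4238, -0.0036, 0.4033]
ee_rot: [0.001, 0.71, 0.704, -0.0]
contact_force: [1.4, 0.2, 1.1]
width: 0.0851
gripper_force: 0.0
clock: 3.27
position: [0.4244, 0.0353, 0.4032]
ee_rot: [0.0, 0.709, 0.705, -0.001]
contact_force: [-0.4, 0.2, -0.9]
width: 0.0851
gripper_force: 0.0
```

View pics/w3.png

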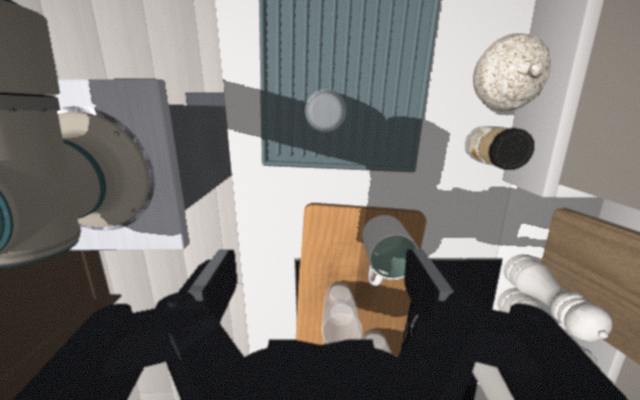

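The view shows the upturned base at about (325,110), and the mat's near corners at about (264,165) and (416,170). The stack's mouth is at (0.4585, -0.240), z about 0.185. Next I'll take a second view over the mat, with circle and rib-line fits.

Converted, 0.025 m is 1, -0.01 m is -0.4.

```bash
echo '[[[1,-0.4,0],0],[[1,0,0],0],[[1,0,0],0],[[0,0,0],0],[[0,0,0],0]]' | python3 steer.py
python3 - <<'E'
from h import *
i,K,T=view("wrist","w4")
i1=cv2.imread("pics/w3.png")[:,:,::-1]; K,T1=load("w3")
ims=[]
for im,TT in((i1,T1),(i,T)):
    u=proj(K,TT,np.array([.43,.11,.118])).round().astype(int); x0,y0=max(u[0]-40,0),max(u[1]-50,0); print(u,x0,y0)
    c=np.ascontiguousarray(im[y0:y0+100,x0:x0+80]); ims.append(cv2.resize(c,(400,500),interpolation=cv2.INTER_CUBIC))
cv2.imwrite("pics/crop3.png",np.hstack(ims)[:,:,::-1])
E
```

```text
clock: 3.73
position: [0.4147, 0.1114, 0.4031]
ee_rot: [0.0, 0.708, 0.706, -0.0]
contact_force: [1.1, -0.4, 0.7]
width: 0.0849
gripper_force: 0.0
[324 108] 284 58
[331 165] 291 115
```

View pics/crop3.png

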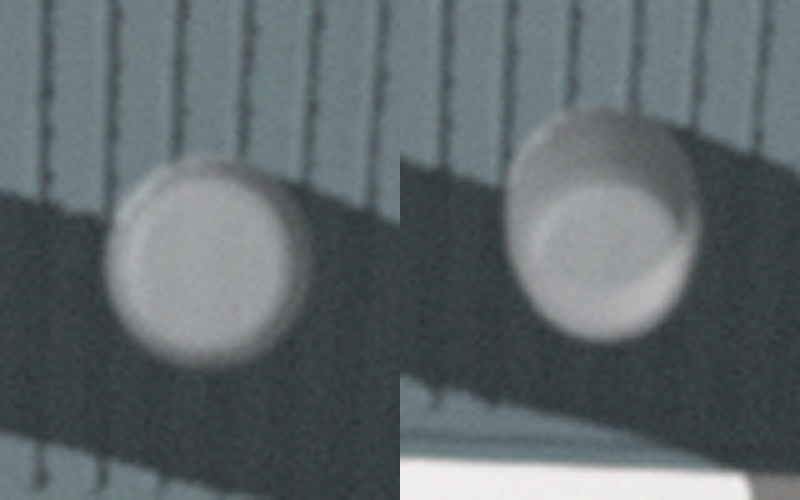

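View pics/w4.png

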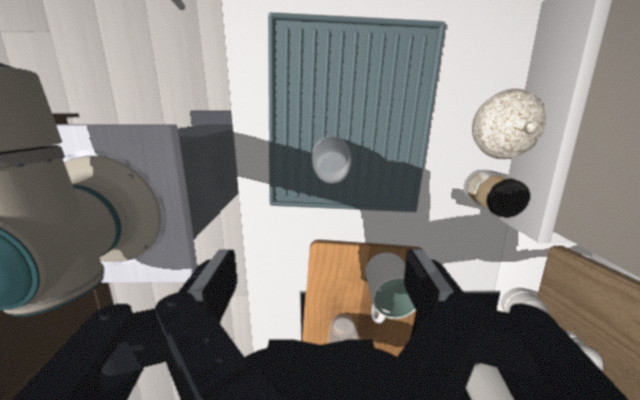

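The left crop shows the base disc filling the lower part of the silhouette (left edge 107, bottom 367), centred at about (196,278). In the right crop it's centred at about (203,254), bottom edge at 340. In the w4 view the mat corners are at (270,13), (444,22), (419,212) and (269,206).

```bash
python3 - <<'E'
from h import *
K,T1=load("w3");K,T2=load("w4")
f=lambda c,x0,y0:((c[0]+.5)/5-.5+x0,(c[1]+.5)/5-.5+y0)
a=f((196,278),284,58); b=f((203,254),291,115)
p,e=tri(ray(K,T1,a),ray(K,T2,b)); print("tri",p.round(4),np.round(e,4))
print(plane(K,T1,a,.118).round(4),plane(K,T2,b,.118).round(4))
# silhouette check: projected circles
t=np.linspace(0,2*np.pi,72)
for nm,TT,o in(("L",T1,(284,58)),("R",T2,(291,115))):
  for c in ((.428,.108),(.432,.104)):
    q=[]
    for z,r in((.118,.025),(.008,.034)):
        P=np.array([proj(K,TT,np.array([c[0]+r*np.cos(s),c[1]+r*np.sin(s),z])) for s in t]); P=(P-o)*5
        q.append(np.r_[P.min(0),P.max(0)].round())
    print(nm,c,"base",q[0],"mouth",q[1])
c=[plane(K,T2,u,.01)[:2] for u in((270,13),(444,22),(419,212),(269,206))]; print(np.round(c,4), np.mean(c,0))
print("yaw of mat x edges", [np.arctan2(*(c[j]-c[i])[::-1]) for i,j in((0,1),(3,2))],"y edges",[np.arctan2(-(c[j]-c[i])[0],(c[j]-c[i])[1]) for i,j in((3,0),(2,1))])
E
```

```text
tri [0.4299 0.1033 0.0908] [0.0014 0.0014]
[0.4283 0.1035 0.118 ] [0.4303 0.1088 0.118 ]
L (0.428, 0.108) base [100. 159. 286. 354.] mouth [ 90. 150. 290. 359.]
L (0.432, 0.104) base [115. 175. 301. 369.] mouth [102. 163. 302. 370.]
R (0.428, 0.108) base [105. 166. 281. 340.] mouth [ 88.  98. 279. 289.]
R (0.432, 0.104) base [119. 180. 295. 354.] mouth [ 99. 110. 290. 300.]
[[ 0.3376  0.3272]
 [ 0.6087  0.3142]
 [ 0.6007 -0.0014]
 [ 0.3186  0.0114]] [0.46639271 0.16285211]
yaw of mat x edges [np.float64(-0.047991524987937094), np.float64(-0.04519264388394708)] y edges [np.float64(-0.06009326607156526), np.float64(-0.025454236530252188)]
```

Converted, 0.04 m is 1.6, 0.03 m is 1.2, 0.046 rad is 0.92.

```bash
echo '[[[-0.08,0.4,1.2],0.92],[[-0.08,0.38,1.6],0],[[0,0,1.6],0],[[0,0,1.6],0],[[0,0,0],0]]' | python3 steer.py
python3 - <<'E'
from h import *
s=manip.get_state(); M=Rq(s["ee_rot"]); p=s["position"]
print("todo tool", (M.T@(np.array([.434,.1065,.104])-p)).round(4))
i,K,T=view("wrist","w5")
g=cv2.cvtColor(i,cv2.COLOR_RGB2GRAY); 
for z,r in((.118,.025),):
    u=proj(K,T,np.array([.434,.1065,z])); print("pred base",u.round(1))
    d=np.linalg.norm(np.linalg.inv(T)[:3]@np.array([.434,.1065,z,1])); rr=r/d*290; print(rr)
    print(cv2.HoughCircles(cv2.medianBlur(g,3),cv2.HOUGH_GRADIENT,1.2,8,param1=60,param2=14,minRadius=int(rr*.8),maxRadius=int(rr*1.4))[0][:6])
E
```

```text
clock: 4.2
position: [0.4272, 0.1052, 0.2453]
ee_rot: [-0.006, 0.725, 0.689, -0.008]
contact_force: [-1.5, -0.2, -1.4]
width: 0.0851
gripper_force: 0.0
todo tool [0.0022 0.0094 0.1411]
pred base [330.4 194. ]
28.063693125672803
[[574.2      121.8       38.32    ]
 [594.60004  120.600006  38.32    ]
 [580.2      109.8       38.32    ]
 [586.2      123.00001   38.32    ]
 [589.80005  101.4       37.      ]
 [577.80005  131.40001   33.04    ]]
```

```bash
echo '[[[0,0,0],0],[[0,0,0],0]]' | python3 steer.py
python3 - <<'E'
from h import *
i,K,T=view("wrist","w6"); s=manip.get_state(); M=Rq(s["ee_rot"]); p=s["position"]
print(p,s["ee_rot"],"todo tool", (M.T@(np.array([.434,.1065,.104])-p)).round(4))
print(proj(K,T,np.array([.434,.1065,.118])),proj(K,T,np.array([.434,.1065,.008])))
cv2.imwrite("pics/crop4.png",cv2.resize(np.ascontiguousarray(i[100:260,250:410]),(560,560),interpolation=cv2.INTER_CUBIC)[:,:,::-1])
E
```

```text
clock: 4.42
position: [0.4364, 0.1071, 0.2564]
ee_rot: [0.002, 0.725, 0.689, 0.002]
contact_force: [0.3, 0.6, 0.7]
width: 0.0851
gripper_force: 0.0
[0.43638518 0.10730492 0.25658059] [0.00228313 0.72446437 0.68930349 0.00262031] todo tool [-0.001  -0.0034  0.1526]
[316.62180044 193.59135201] [317.06864616 169.67622281]
```

View pics/crop4.png

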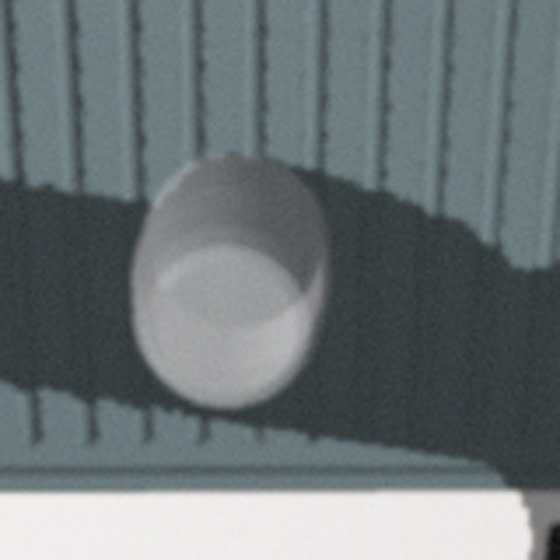

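The crop shows the base disc centred at about (228,320), so (315,191) in the image. That's within 2 mm of the prediction, and the ribs stand vertical, so the yaw is right. I'll descend and grip gently.

```bash
echo '[[[0.04,-0.188,1.2],0],[[0,0,1.2],0],[[0,0,1.2],0],[[0,0,1.2],0],[[0,0,0],0]]' | python3 steer.py
echo '[[[0,0,0.64],0],[[0,0,0.664],0],[[0,0,0],0],[[0,0,0],0]]' | python3 steer.py
echo '[[[0,0,0],0],[[0,0,0],0],[[0,0,0],0],[[0,0,0],0],[[0,0,0],0]]' | python3 steer.py 0.045 20
echo '[[[0,0,0],0],[[0,0,0],0],[[0,0,0],0],[[0,0,0],0],[[0,0,0],0]]' | python3 steer.py
```

```text
clock: 4.88
position: [0.4274, 0.1086, 0.1312]
ee_rot: [-0.002, 0.724, 0.69, -0.002]
contact_force: [-0.7, -0.1, -0.1]
width: 0.0851
gripper_force: 0.0
clock: 5.22
position: [0.4308, 0.109, 0.1026]
ee_rot: [0.001, 0.724, 0.69, 0.001]
contact_force: [0.5, -0.3, 1.0]
width: 0.0849
gripper_force: 0.0
clock: 5.63
position: [0.4307, 0.1088, 0.1024]
ee_rot: [0.001, 0.724, 0.69, 0.001]
contact_force: [-0.5, -0.7, 6.0]
width: 0.0546
gripper_force: 20.0
clock: 6.05
position: [0.4306, 0.1088, 0.1024]
ee_rot: [0.001, 0.724, 0.69, 0.001]
contact_force: [-0.5, -0.6, 6.4]
width: 0.0546
gripper_force: 20.0
```

Converted, 0.003 m is 0.12.

```bash
echo '[[[0.12,0,0],0],[[0,0,0],0]]' | python3 steer.py
echo '[[[0.16,0,-0.04],0],[[0,0,0],0]]' | python3 steer.py
echo '[[[0.2,0,-0.08],0],[[0,0,0],0]]' | python3 steer.py
```

```text
clock: 6.22
position: [0.4309, 0.1111, 0.1028]
ee_rot: [0.002, 0.724, 0.69, 0.001]
contact_force: [-0.2, -4.4, 10.4]
width: 0.0547
gripper_force: 20.3
clock: 6.38
position: [0.4313, 0.1152, 0.104]
ee_rot: [0.002, 0.724, 0.69, 0.001]
contact_force: [0.3, -4.3, 10.9]
width: 0.0549
gripper_force: 20.6
clock: 6.55
position: [0.4305, 0.1213, 0.1047]
ee_rot: [0.001, 0.724, 0.69, 0.001]
contact_force: [-0.3, -0.7, -3.0]
width: 0.0545
gripper_force: 21.3
```

Converted, 0.003 m is 0.12.

```bash
echo '[[[0,0,0.12],0],[[0,0,0],0]]' | python3 steer.py
echo '[[[0.12,0,0.04],0],[[0,0,0],0]]' | python3 steer.py
echo '[[[0.12,0,0],0],[[0,0,0],0]]' | python3 steer.py
echo '[[[0.12,0,0],0],[[0,0,0],0]]' | python3 steer.py
```

```text
clock: 6.72
position: [0.4314, 0.12, 0.1022]
ee_rot: [0.002, 0.724, 0.69, 0.001]
contact_force: [0.2, -3.9, 11.6]
width: 0.0546
gripper_force: 24.4
clock: 6.88
position: [0.4319, 0.122, 0.1025]
ee_rot: [0.003, 0.723, 0.691, 0.0]
contact_force: [-2.3, -7.9, 22.6]
width: 0.0546
gripper_force: 26.4
clock: 7.05
position: [0.4321, 0.1248, 0.1031]
ee_rot: [0.003, 0.723, 0.691, 0.0]
contact_force: [-2.9, -9.2, 27.5]
width: 0.0546
gripper_force: 27.4
clock: 7.22
position: [0.4328, 0.1278, 0.1037]
ee_rot: [0.004, 0.723, 0.691, 0.001]
contact_force: [-4.2, -10.5, 30.2]
width: 0.0547
gripper_force: 28.9
```

Friction ratio is about 0.35, which isn't enough to tip it on the ribs. I'll stop pressing, lift, and use the mat's raised rim or the board's edge as a stop. First I'll locate those.

```bash
echo '[[[0,0,-0.6],0],[[0,0,-0.2],0],[[0,0,0],0]]' | python3 steer.py
python3 - <<'E'
from h import *
K,T=load("w4")
print("board end", [plane(K,T,u,.022).round(3) for u in((308,241),(417,248))])
K1,T1=load("s1");K2,T2=load("d1")
print("goblet foot",tri(ray(K1,T1,(173,228)),ray(K2,T2,(275,240))))
print("mug",plane(K,T,(395,298),.113).round(3),plane(K,T,(378,308),.08).round(3))
K,T=load("w6"); print("rib lean check", plane(K,T,(250+200/3.5,100),.008),plane(K,T,(250+200/3.5,100+150/3.5),.008))
s=manip.get_state();print(s["position"],s["contact_force"],s["gripper_force"],s["moment"])
i,K,T=view("wrist","w7"); print("mouth if hanging", proj(K,T,s["position"]-np.array([0,0,.006+.089])), proj(K,T,s["position"]+np.array([0,-.034,-.095])))
cv2.imwrite("pics/c7.png",np.ascontiguousarray(i)[:,:,::-1])
E
```

```text
clock: 7.47
position: [0.4307, 0.1299, 0.1204]
ee_rot: [0.001, 0.724, 0.69, 0.001]
contact_force: [0.4, -0.5, -2.5]
width: 0.0542
gripper_force: 24.1
board end [array([ 0.391, -0.055,  0.022]), array([ 0.6  , -0.07 ,  0.022])]
goblet foot (array([0.57857334, 0.43704433, 0.14454332]), [0.0006582795309897437, 0.0006582795309899273])
mug [ 0.538 -0.116  0.113] [ 0.519 -0.161  0.08 ]
rib lean check [0.42657752 0.19244081 0.008     ] [0.42334458 0.14140047 0.008     ]
[0.43066663 0.12991691 0.12040567] [ 0.42370117 -0.48195437 -2.4556747 ] 24.11389784887433 [-0.02643671 -0.02773089 -0.04583632]
mouth if hanging [319.87670549 208.23031638] [321.91789073 247.2627755 ]
```

Converted, -0.03 m is -1.2, -0.02 m is -0.8.

```bash
echo '[[[-0.8,-0.08,0],0],[[-1.2,-0.08,0],0],[[-1.2,-0.08,0],0],[[-1.2,-0.08,0],0],[[-0.8,-0.06,0],0]]' | python3 steer.py - 30
echo '[[[0,0,0.24],0],[[0,0,0.2],0],[[0,0,0],0]]' | python3 steer.py
echo '[[[-0.32,0,0],0],[[-0.32,0,0],0],[[0,0,0],0]]' | python3 steer.py
echo '[[[-0.24,0,0],0],[[-0.24,0,0],0],[[0,0,0],0]]' | python3 steer.py
```

```text
clock: 7.93
position: [0.4129, -0.0012, 0.1184]
ee_rot: [-0.001, 0.724, 0.69, -0.001]
contact_force: [-0.3, 0.9, -1.6]
width: 0.054
gripper_force: 33.0
clock: 8.18
position: [0.4128, 0.001, 0.1069]
ee_rot: [-0.002, 0.724, 0.689, -0.001]
contact_force: [0.3, 0.4, -2.8]
width: 0.0539
gripper_force: 33.0
clock: 8.43
position: [0.4139, -0.0163, 0.1087]
ee_rot: [0.0, 0.724, 0.69, -0.0]
contact_force: [0.1, -0.8, -1.5]
width: 0.0538
gripper_force: 33.0
clock: 8.68
position: [0.413, -0.0281, 0.1088]
ee_rot: [0.0, 0.724, 0.689, 0.0]
contact_force: [-0.1, 1.7, -2.4]
width: 0.0541
gripper_force: 32.3
```

Converted, -0.006 m is -0.24.

```bash
echo '[[[-0.24,0,0],0],[[0,0,0],0]]' | python3 steer.py
echo '[[[-0.24,0,0],0],[[0,0,0],0]]' | python3 steer.py
echo '[[[-0.24,0,0],0],[[0,0,0],0]]' | python3 steer.py
echo '[[[-0.24,0,0],0],[[0,0,0],0]]' | python3 steer.py
```

```text
clock: 8.85
position: [0.4127, -0.0341, 0.1088]
ee_rot: [0.0, 0.724, 0.689, -0.0]
contact_force: [-0.0, 1.6, -2.2]
width: 0.0539
gripper_force: 31.5
clock: 9.02
position: [0.4124, -0.0402, 0.1087]
ee_rot: [0.0, 0.724, 0.689, -0.0]
contact_force: [0.3, 0.8, -2.6]
width: 0.0538
gripper_force: 31.5
clock: 9.18
position: [0.4121, -0.0463, 0.1087]
ee_rot: [0.0, 0.724, 0.689, -0.0]
contact_force: [0.7, 1.3, -1.5]
width: 0.0535
gripper_force: 31.5
clock: 9.35
position: [0.4118, -0.0523, 0.1087]
ee_rot: [0.0, 0.724, 0.69, -0.0]
contact_force: [-0.0, 1.7, -2.0]
width: 0.0539
gripper_force: 31.4
```

Converted, -0.01 m is -0.4.

```bash
echo '[[[-0.4,0,0],0],[[-0.4,0,0],0],[[0,0,0],0]]' | python3 steer.py
echo '[[[-0.4,0,0],0],[[-0.4,0,0],0],[[0,0,0],0]]' | python3 steer.py
python3 - <<'E'
from h import *
a,K1,T1=view("scene","s2"); b,K2,T2=view("side","d2"); c,K3,T3=view("wrist","w8")
p=manip.get_state()["position"]
def cr(im,K,T,h,w,h2):
    u=proj(K,T,p-np.array([0,0,.03])).astype(int); x0=np.clip(u[0]-w//2,0,640-w); y0=np.clip(u[1]-h//2,0,400-h); return cv2.resize(np.ascontiguousarray(im[y0:y0+h,x0:x0+w]),(int(w*h2/h),h2),interpolation=cv2.INTER_CUBIC)
cv2.imwrite("pics/m1.png",np.hstack([cr(a,K1,T1,90,90,260),cr(b,K2,T2,90,90,260),cv2.resize(c,(280,260))])[:,:,::-1])
E
```

```text
clock: 9.6
position: [0.4109, -0.0733, 0.1087]
ee_rot: [0.001, 0.725, 0.689, -0.0]
contact_force: [-0.4, 0.8, -0.3]
width: 0.0538
gripper_force: 31.4
clock: 9.85
position: [0.41, -0.0934, 0.1088]
ee_rot: [0.001, 0.725, 0.689, -0.0]
contact_force: [-0.1, 1.0, -0.5]
width: 0.0535
gripper_force: 31.1
```

View pics/m1.png

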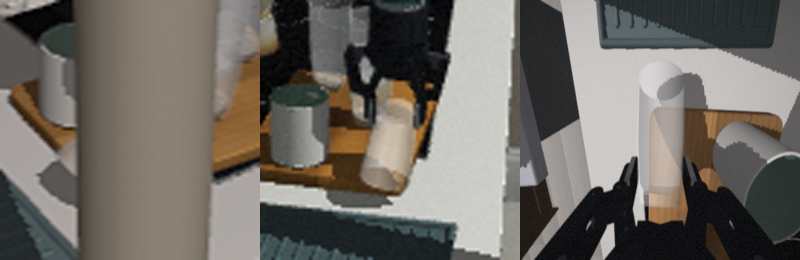

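The last view shows the glass held tilted about 45° at the board's edge, with its mouth toward the mat and the other things untouched. I'll carry it back over the mat with that tilt and lay it down.

Careful with the scale: shifts go in units of 25 mm and turns go in units of 0.05 rad. That gives: 0.04 m is 1.6, -0.01 m is -0.4.

```bash
echo '[[[0,0,-0.4],0],[[0,0,-0.4],0],[[0.8,0,-0.2],0],[[1.2,0,0],0],[[1.6,0,0],0]]' | python3 steer.py 
echo '[[[1.6,0,0],0],[[1.6,0,0],0],[[1.6,0,0],0],[[1.6,0,0],0],[[0.8,0,0],0]]' | python3 steer.py
echo '[[[0.52,0,0],0],[[0,0,0.4],0],[[0,0,0.4],0],[[0,0,0.24],0],[[0,0,0],0]]' | python3 steer.py
echo '[[[0,0,0.16],0],[[0,0,0],0]]' | python3 steer.py
```

```text
clock: 10.42
position: [0.4151, -0.0022, 0.1342]
ee_rot: [0.001, 0.725, 0.689, 0.0]
contact_force: [1.0, 0.1, -2.2]
width: 0.0529
gripper_force: 31.6
clock: 10.83
position: [0.423, 0.1822, 0.1338]
ee_rot: [-0.0, 0.723, 0.691, 0.001]
contact_force: [0.7, -0.1, -2.3]
width: 0.0534
gripper_force: 31.6
clock: 11.25
position: [0.4224, 0.191, 0.1063]
ee_rot: [-0.001, 0.724, 0.69, -0.002]
contact_force: [0.6, -0.3, -2.3]
width: 0.0532
gripper_force: 31.7
clock: 11.42
position: [0.4238, 0.1905, 0.1039]
ee_rot: [0.0, 0.724, 0.69, -0.0]
contact_force: [-0.7, -1.9, 1.4]
width: 0.0534
gripper_force: 32.5
```

Converted, -0.01 m is -0.4, 0.0065 m is 0.26.

```bash
echo '[[[-0.4,0,0.26],0],[[-0.4,0,0.26],0],[[0,0,0],0]]' | python3 steer.py - 22
echo '[[[-0.48,0,0.48],0],[[0,0,0],0]]' | python3 steer.py
echo '[[[-0.4,0,0.58],0],[[0,0,0],0]]' | python3 steer.py
echo '[[[-0.24,0,0.5],0],[[0,0,0],0]]' | python3 steer.py
```

```text
clock: 11.67
position: [0.4223, 0.1692, 0.0898]
ee_rot: [0.0, 0.725, 0.689, -0.001]
contact_force: [-0.3, -0.8, 0.9]
width: 0.0534
gripper_force: 27.7
clock: 11.83
position: [0.4208, 0.1574, 0.0773]
ee_rot: [-0.001, 0.725, 0.689, -0.002]
contact_force: [-1.0, -0.1, -1.9]
width: 0.0527
gripper_force: 22.5
clock: 12.0
position: [0.42, 0.1481, 0.0627]
ee_rot: [-0.001, 0.725, 0.689, -0.002]
contact_force: [-1.2, -0.7, -0.4]
width: 0.0522
gripper_force: 22.9
clock: 12.17
position: [0.4252, 0.1436, 0.0536]
ee_rot: [0.002, 0.725, 0.689, 0.003]
contact_force: [3.5, 0.8, 5.9]
width: 0.0522
gripper_force: 50.2
```

```bash
echo '[[[0,0,-0.04],0],[[0,0,0],0],[[0,0,0],0]]' | python3 steer.py
python3 - <<'E'
from h import *
s=manip.get_state(); print(s["position"],s["ee_rot"],s["contact_force"],s["moment"],s["gripper_force"],s["width"])
c,K,T=view("wrist","w9")
p=s["position"]; M=Rq(s["ee_rot"])
# bright glass mask: compare along column through glass axis
for d in range(-60,130,10):
    q=p+M@np.array([d/1000,0,0]); q[2]=.05
    u=proj(K,T,q); 
    if 0<=u[0]<640 and 0<=u[1]<400: print(d,u.round(),c[int(u[1]),int(u[0])])
E
```

```text
clock: 12.42
position: [0.4228, 0.1438, 0.0538]
ee_rot: [0.001, 0.724, 0.689, 0.002]
contact_force: [1.7, 0.3, 7.2]
width: 0.0524
gripper_force: 50.3
[0.42282851 0.14382094 0.05376926] [0.00086806 0.7242991  0.6894837  0.00151205] [1.74440545 0.27023506 7.16877371] [-0.03030621 -0.33274354  0.00328931] 50.337526895455085 0.05243527548735498
-60 [320. 367.] [20 22 21]
-50 [320. 352.] [ 9 12 17]
-40 [320. 337.] [60 68 71]
-30 [320. 321.] [52 59 59]
-20 [320. 305.] [141 141 147]
-10 [320. 288.] [151 153 154]
0 [320. 270.] [159 161 164]
10 [320. 252.] [199 200 202]
20 [320. 232.] [204 202 208]
30 [320. 212.] [206 207 210]
40 [320. 191.] [205 206 208]
50 [320. 169.] [204 202 208]
60 [320. 146.] [204 204 207]
70 [320. 121.] [201 201 205]
80 [320.  96.] [202 202 203]
90 [320.  69.] [57 67 69]
100 [320.  41.] [65 72 72]
110 [320.  11.] [65 72 76]
```

Converted, -0.002 m is -0.08.

```bash
echo '[[[0,0,-0.08],0],[[0,0,0],0],[[0,0,0],0]]' | python3 steer.py
python3 - <<'E'
from h import *
c,K,T=view("side","d3"); p=manip.get_state()["position"]
u=proj(K,T,np.array([.428,.232,.042])); print("expected mouth centre lying",u, "scale px/m",482.7/np.linalg.norm(T[:3,3]-p))
x0,y0=int(u[0])-26,int(u[1])-20
g=cv2.cvtColor(c,cv2.COLOR_RGB2GRAY)
print(x0,y0)
for r in g[y0:y0+42,x0:x0+52]: print(" ".join("%2d"%(v//4) for v in r))
E
```

```text
clock: 12.72
position: [0.4199, 0.1432, 0.0542]
ee_rot: [-0.001, 0.724, 0.69, -0.001]
contact_force: [-0.1, -0.8, -1.9]
width: 0.0525
gripper_force: 49.0
expected mouth centre lying [336.23464418 237.55829443] scale px/m 293.1188378655025
310 217
 9  9 16 20 20 15 18 23 20 19 20 19 14 23 18 20 20 20 14 21 14  5 10 12  5 11 20 20 19 19 14 20 21 19 20 19 19 19 20 17  4  4  5  5  3  4  3  2  2 13 16 17
 8  8  9  7 19 14  9 14 20 20 20 16 21 24 20 20 20 16 19 24 13  4 11 16  4 11 19 20 20 20 17 26 25 30 29 24 14 21 20 20  7  4  4  4  7 15 19 15 20 16 17 16
 7  7  9  8  9  7  8  8  8 19 20 12  8 19 20 20 20 14 20 21 16  4 11 20  6  9 19 20 21 25 28 32 32 34 34 36 29 27 19 15 12 14  5  3 11 19 20 20 11 20 20 20
 8  7  7  8  8  8  7  8  8  8  8  8  8  7  9  8  9  8  8 19 16  5 11 19  6  9 20 21 27 26 30 33 34 34 33 29 36 41 29 15 15 14  4  2 10 20 20 20 15 24 19 20
 8  8  6  7  8  9  8  8  8  8  9  7  8  7  8  8  6  8  8  9  8  4  9 16  3 10 18 28 33 29 36 35 36 35 35 33 35 35 38 17 14 13  5  3 11 19 20 16 18 23 21 20
 8  9  8  8  8  8  8  9  9  8  7  9  8  8  9  8  8  9  7  8  7  3 10 19  
[... 4998 characters left out ...]
3 17 20 19 20  9 20 23 17 19 20 19  9 19 23 20 20 20 20 14 20 23 20 20 20 20
20 19 20 14 21 22 20 21 20 20 16 22 22 19 19 20 20 12 22 18 20 20 21 20 12 22 22 20 20 21 20 14 21 22 20 20 21 20 11 21 22 20 20 20 20 11 21 22 20 20 20 20
20 20 17 18 23 19 21 20 21 17 19 23 19 20 21 20 17 18 23 20 20 20 19 16 16 22 19 20 20 20 17 15 23 19 19 20 20 19 15 22 19 20 20 20 20 15 22 21 20 20 20 19
20 20 11 19 25 20 20 20 20 13 20 22 20 19 20 20 12 21 23 18 19 20 20  9 20 24 19 20 20 20 17 18 24 19 20 20 20 17 18 23 20 19 19 20 10 17 23 19 20 20 20 20
20 20 17 17 17 19 20 19 20 13 19 20 19 20 20 21 17 22 22 20 20 20 20 12 22 18 19 20 20 19 11 21 25 21 19 20 19 12 21 23 20 19 20 20  9 20 23 20 20 20 20  9
```

```bash
cat > wid.py <<'E'
from h import *
c,K,T=view("wrist","w10"); s=manip.get_state(); p=s["position"]; M=Rq(s["ee_rot"]); print(p.round(4),s["contact_force"].round(1),s["gripper_force"].round(1))
g=cv2.GaussianBlur(cv2.cvtColor(c,cv2.COLOR_RGB2GRAY),(3,3),0).astype(int)
for r in range(60,310,12):
    row=g[r]; m=np.where(row[230:410]>125)[0]+230
    if len(m)<10: print(r,"-"); continue
    # run containing ~320
    br=np.where(np.diff(m)>3)[0]; runs=np.split(m,br+1); k=max(runs,key=len)
    print(r,k[0],k[-1],k[-1]-k[0]+1, row[k[0]-4:k[0]+3], row[k[-1]-2:k[-1]+5])
for zb,zm in ((.033,.042),(.045,.042),(.055,.042)):
    b=p+M@np.array([-.018,0,0]);b[2]=zb; q=p+M@np.array([.091,0,0]); q[2]=zm
    for f in(.15,.4,.7,1):
        a=b+(q-b)*f; rr=.025+.009*f; l=proj(K,T,a-M[:,1]*rr);h=proj(K,T,a+M[:,1]*rr); print(zb,f,l.round(),h.round(),(h-l)[0].round(1))
E
python3 wid.py
```

```text
Traceback (most recent call last):
  File "wid.py", line 2, in <module>
    c,K,T=view("wrist","w10"); s=manip.get_state(); p=s["position"]; M=Rq(s["ee_rot"]); print(p.round(4),s["contact_force"].round(1),s["gripper_force"].round(1))
                                                                                                                                     ^^^^^^^^^^^^^^^^^^^^^^^^
AttributeError: 'float' object has no attribute 'round'
```

```bash
sed -i 's/s\["gripper_force"\].round(1)/s["gripper_force"]/' wid.py; python3 wid.py
```

```text
[0.4204 0.1432 0.0542] [ 1.3  0.8 -1.6] 49.058380997157656
60 398 401 4 [110 112 117 122 126 127 127] [127 127 126 121 114 108 102]
72 274 276 3 [117 117 119 124 126 127 126] [126 127 126 122 116 111 104]
84 287 402 116 [117 113 113 119 129 133 133] [153 144 134 124 114 103  96]
96 245 405 161 [101  93  94 110 132 148 157] [146 141 132 119 104  94  89]
108 247 403 157 [ 92  87  95 118 143 164 177] [145 139 127 110  97  90  90]
120 248 400 153 [ 91  84  89 109 135 154 169] [148 143 135 121 104  93  89]
132 249 398 150 [ 90  80  80  97 129 159 179] [145 138 126 111  97  89  88]
144 251 395 145 [ 79  73  82 109 141 166 181] [148 143 133 118 103  93  88]
156 252 393 142 [ 78  71  80 110 149 175 185] [145 138 126 110  96  90  89]
168 254 390 137 [ 69  70  89 122 155 179 189] [147 141 132 117 101  91  88]
180 254 387 134 [ 77  69  72  96 135 167 183] [151 145 137 123 106  94  91]
192 256 385 130 [ 67  70  90 120 149 171 184] [149 142 130 113  99  91  88]
204 257 382 126 [ 66  63  76 107 143 171 185] [151 145 136 121 102  90  87]
216 258 380 123 [ 68  74  92 114 137 160 178] [149 142 129 11
[... 318 characters left out ...]
276 272 361 90 [ 17  29  58  96 130 148 156] [142 137 129 116 101  91  88]
288 276 351 76 [ 60  67  85 112 137 152 158] [133 131 128 123 119 114 108]
300 283 340 58 [ 66  80 102 125 141 149 153] [128 128 126 124 123 122 120]
0.033 0.15 [272. 257.] [369. 257.] 97.4
0.033 0.4 [264. 211.] [377. 211.] 113.1
0.033 0.7 [253. 146.] [388. 146.] 135.1
0.033 1 [240.  69.] [401.  69.] 161.4
0.045 0.15 [269. 267.] [373. 267.] 103.8
0.045 0.4 [261. 216.] [380. 216.] 118.6
0.045 0.7 [251. 147.] [390. 147.] 138.6
0.045 1 [240.  69.] [401.  69.] 161.4
0.055 0.15 [266. 276.] [376. 276.] 109.9
0.055 0.4 [259. 221.] [382. 221.] 123.7
0.055 0.7 [250. 148.] [392. 148.] 141.7
0.055 1 [240.  69.] [401.  69.] 161.4
```

The widths fit a glass lying nearly level, with its mouth about 80 mm toward +y and about 2 mm off the ribs. I'll lower it to contact and open slowly.

Converted, 0.0015 m is 0.06, 0.001 m is 0.04.

```bash
echo '[[[0,0,0.06],0],[[0,0,0.04],0],[[0,0,0],0]]' | python3 steer.py - 20
echo '[[[0,0,0],0],[[0,0,0],0]]' | python3 steer.py 0.0535
echo '[[[0,0,0],0],[[0,0,0],0]]' | python3 steer.py 0.0545
echo '[[[0,0,0],0],[[0,0,0],0]]' | python3 steer.py 0.056
echo '[[[0,0,0],0],[[0,0,0],0]]' | python3 steer.py 0.06; python3 wid.py | head -24
```

```text
clock: 13.12
position: [0.4206, 0.1434, 0.0537]
ee_rot: [-0.0, 0.724, 0.689, -0.0]
contact_force: [-5.5, -0.2, 16.6]
width: 0.0522
gripper_force: 52.0
clock: 13.28
position: [0.421, 0.1434, 0.0533]
ee_rot: [-0.0, 0.724, 0.69, 0.0]
contact_force: [-4.3, 0.7, 11.6]
width: 0.0536
gripper_force: 22.5
clock: 13.45
position: [0.4213, 0.1434, 0.053]
ee_rot: [0.0, 0.724, 0.69, 0.0]
contact_force: [-1.1, 0.6, 6.8]
width: 0.0544
gripper_force: 8.2
clock: 13.62
position: [0.4213, 0.1433, 0.0523]
ee_rot: [0.0, 0.724, 0.69, 0.0]
contact_force: [-0.3, 0.1, -0.8]
width: 0.056
gripper_force: 0.1
clock: 13.78
position: [0.4213, 0.1432, 0.052]
ee_rot: [-0.0, 0.724, 0.69, -0.0]
contact_force: [-0.9, 0.8, 0.3]
width: 0.0605
gripper_force: 0.0
[0.4213 0.1432 0.052 ] [ 0.3  0.7 -0.5] 0.0
60 271 273 3 [114 117 121 125 128 128 126] [128 128 126 121 115 109 102]
72 271 273 3 [116 117 119 123 126 127 126] [126 127 126 124 118 113 106]
84 234 402 169 [125 125 125 124 127 139 157] [161 151 136 120 108 101 102]
96 231 398 168 [118 118 121 124 126 127 126] [148 143 134 120 104  93  88]
108 238 396 159 [126 122 11
[... 640 characters left out ...]
118 102  92  87]
216 253 376 124 [ 85  75  74  93 131 164 178] [149 142 131 114  99  92  89]
228 256 373 118 [ 55  59  73 100 129 149 157] [149 142 129 113  99  93  90]
240 259 369 111 [ 61  67  82 107 133 149 155] [153 147 136 120 104  95  91]
252 263 366 104 [ 33  58  91 119 139 151 155] [152 143 128 111  97  92  89]
264 265 362 98 [ 26  40  72 110 138 152 157] [155 147 136 120 103  93  89]
276 267 358 92 [ 27  45  70  99 128 147 155] [145 142 136 124 109  97  92]
288 271 350 80 [ 61  70  89 116 139 152 157] [134 130 126 121 116 109 103]
300 277 337 61 [ 61  66  81 105 129 146 152] [129 128 126 125 124 123 121]
0.033 0.15 [271. 259.] [369. 259.] 98.7
0.033 0.4 [263. 212.] [377. 212.] 114.7
```

Released and lying steady. Now I'll open, rise, and measure where the mouth end is.

```bash
echo '[[[0,0,0],0],[[0,0,0],0],[[0,0,0],0],[[0,0,-0.8],0],[[0,0,-1.2],0]]' | python3 steer.py 0.085
echo '[[[0,0,-1.2],0],[[0,0,-1.6],0],[[0,0,-1.2],0],[[0,0,0],0],[[0,0,0],0]]' | python3 steer.py
cat > loc.py <<'E'
from h import *
def run(name):
    c,K,T=view("wrist",name)
    hsv=cv2.cvtColor(c,cv2.COLOR_RGB2HSV); g=cv2.GaussianBlur(cv2.cvtColor(c,cv2.COLOR_RGB2GRAY),(3,3),0)
    m=((g>96)&(hsv[...,1]<45)).astype(np.uint8); m=cv2.morphologyEx(m,cv2.MORPH_OPEN,np.ones((5,5)))
    u=proj(K,T,np.array([.426,.18,.05])).astype(int)
    n,l,st,ce=cv2.connectedComponentsWithStats(m); k=l[u[1],u[0]]; print(name,"seed",u,"label",k,st[k],ce[k].round(1))
    if k:
        cnt=max(cv2.findContours((l==k).astype(np.uint8),0,2)[0],key=cv2.contourArea); print(cv2.minAreaRect(cnt))
        y0,h=st[k][1],st[k][3]
        for r in range(y0,y0+h,max(h//12,1)):
            xs=np.where(l[r]==k)[0]; mid=(xs[0]+xs[-1])/2; print(r,xs[0],xs[-1],plane(K,T,(mid,r),.04).round(4),"w",np.linalg.norm(plane(K,T,(xs[-1]+1,r),.04)-plane(K,T,(xs[0],r),.04)).round(4))
    s=manip.get_state(); print(s["position"].round(4),s["qpos"].round(2))
import sys; run(sys.argv[1])
E
python3 loc.py v1
```

```text
clock: 14.25
position: [0.4189, 0.1428, 0.1005]
ee_rot: [-0.002, 0.724, 0.69, -0.003]
contact_force: [0.8, 0.6, 0.8]
width: 0.085
gripper_force: 0.0
clock: 14.67
position: [0.4224, 0.1435, 0.204]
ee_rot: [0.001, 0.724, 0.69, 0.002]
contact_force: [-0.2, -0.4, -0.6]
width: 0.0851
gripper_force: 0.0
v1 seed [321 151] label 2 [  229     0   411   400 81184] [473.9 136. ]
((434.0, 199.5), (399.0, 410.0), 90.0)
0 501 639 [0.6439 0.2963 0.04  ] w 0.1189
33 231 639 [0.5305 0.2766 0.04  ] w 0.359
66 235 639 [0.5341 0.2499 0.04  ] w 0.3665
99 237 639 [0.537  0.2215 0.04  ] w 0.3763
132 240 639 [0.5406 0.1912 0.04  ] w 0.3859
165 243 639 [0.5444 0.1588 0.04  ] w 0.396
198 292 639 [0.5722 0.123  0.04  ] w 0.3597
231 471 639 [0.6718 0.081  0.04  ] w 0.1817
264 466 548 [0.626  0.0435 0.04  ] w 0.0925
297 479 592 [ 0.665  -0.0014  0.04  ] w 0.1322
330 564 639 [ 0.7526 -0.0526  0.04  ] w 0.092
363 594 639 [ 0.7836 -0.1047  0.04  ] w 0.0581
396 626 639 [ 0.8186 -0.1617  0.04  ] w 0.0185
[0.4212 0.1432 0.2024] [ 0.17  0.12  1.85 -0.    1.18  0.22]
```

```bash
sed -i 's/(g>96)&(hsv\[...,1\]<45)/(g>100)\&(hsv[...,1]<28)/' loc.py; python3 loc.py v2; python3 - <<'E'
from h import *
c=cv2.imread("pics/v2.png")
h=cv2.cvtColor(c,cv2.COLOR_BGR2HSV)
for r in (60,90,110,140,170):print(r,[(int(h[r,x,1]),int(h[r,x,2])) for x in range(240,410,8)])
E
```

```text
v2 seed [323 150] label 3 [ 283   92   74  122 7237] [318.  146.8]
((319.5, 152.5), (121.0, 73.0), 90.0)
92 325 329 [0.432  0.2322 0.04  ] w 0.0046
102 283 356 [0.4247 0.2238 0.04  ] w 0.0686
112 284 354 [0.4238 0.215  0.04  ] w 0.0665
122 284 353 [0.4228 0.2059 0.04  ] w 0.0662
132 285 352 [0.4224 0.1967 0.04  ] w 0.0649
142 286 351 [0.4219 0.1873 0.04  ] w 0.0637
152 287 349 [0.4209 0.1777 0.04  ] w 0.0614
162 288 348 [0.4204 0.1679 0.04  ] w 0.0601
172 289 346 [0.4194 0.1579 0.04  ] w 0.0577
182 291 344 [0.4189 0.1476 0.04  ] w 0.0543
192 292 341 [0.4173 0.1373 0.04  ] w 0.0508
202 295 335 [0.4152 0.1267 0.04  ] w 0.0421
212 305 328 [0.4162 0.1157 0.04  ] w 0.0249
[0.4205 0.1431 0.2014] [ 0.17  0.12  1.85 -0.    1.18  0.22]
60 [(38, 133), (31, 131), (42, 85), (40, 128), (35, 140), (43, 125), (36, 134), (31, 133), (41, 130), (39, 131), (39, 98), (40, 133), (40, 128), (38, 95), (35, 130), (38, 133), (39, 124), (38, 128), (38, 134), (39, 125), (45, 126), (37, 103)]
90 [(45, 131), (43, 130), (40, 89), (40, 134), (39, 137), (43, 95), (38, 135), (41, 138), (37, 131), (41, 131), (43, 96), (39, 132), (37, 132), (36, 99), (36, 129), (40, 141), (44, 132), (34, 129), (37, 109), (42, 127), (46, 123), (36, 106)]
110 [(40, 134), (37, 131), (36, 112), (41, 132), (41, 130), (42, 92), (7, 175), (10, 186), (10, 211), (5, 205), (4, 211), (5, 213), (4, 204), (4, 190), (13, 161), (44, 64), (42, 67), (46, 61), (50, 61), (40, 126), (38, 136), (36, 128)]
140 [(30, 68), (39, 132), (39, 136), (39, 132), (43, 130), (41, 80), (15, 187), (8, 183), (7, 205), (4, 202), (2, 211), (5, 215), (3, 200), (3, 179), (14, 89), (45, 68), (33, 69), (59, 56), (40, 115), (41, 130), (39, 132), (42, 128)]
170 [(44, 69), (36, 135), (37, 131), (42, 121), (38, 133), (43, 106), (31, 149), (10, 179), (8, 199), (5, 200), (4, 210), (4, 215), (5, 195), (8, 162), (38, 67), (40, 63), (40, 70), (41, 136), (44, 128), (34, 128), (45, 102), (37, 130)]
```

The glass lies from y≈0.115 (base) to 0.225 (mouth), its axis through about (0.423, 0.203) near the mouth, at the expected height. I'll grasp 22 mm from the mouth.

Converted, 0.03 m is 1.2, 0.02 m is 0.8, 0.03 rad is 0.6.

```bash
echo '[[[1.2,0,0.4],0.6],[[1.2,0,0.8],0],[[0,0,1.2],0],[[0,0,1.2],0],[[0,0,0],0]]' | python3 steer.py
echo '[[[0,0,0.8],0],[[0,0,0.8],0],[[0,0,0],0],[[0,0,0],0]]' | python3 steer.py
python3 -c "
from h import *
s=manip.get_state();print((Rq(s['ee_rot']).T@(np.array([.4234,.203,.043])-s['position'])).round(4))"
```

```text
clock: 15.18
position: [0.4196, 0.2018, 0.1059]
ee_rot: [-0.003, 0.734, 0.679, -0.007]
contact_force: [-0.2, 0.4, -1.4]
width: 0.085
gripper_force: 0.0
clock: 15.52
position: [0.4242, 0.2026, 0.0717]
ee_rot: [-0.001, 0.735, 0.678, -0.002]
contact_force: [0.2, 0.6, -0.1]
width: 0.0852
gripper_force: 0.0
[ 0.0004 -0.0008  0.0287]
```

```bash
echo '[[[0,-0.032,0.52],0],[[0,0,0.52],0],[[0,0,0.08],0],[[0,0,0],0]]' | python3 steer.py
echo '[[[0,0,0],0],[[0,0,0],0],[[0,0,0],0],[[0,0,0],0],[[0,0,0],0]]' | python3 steer.py 0.058 20
echo '[[[0,0,0],0],[[0,0,0],0],[[0,0,0],0]]' | python3 steer.py
```

```text
clock: 15.85
position: [0.4245, 0.2031, 0.0448]
ee_rot: [0.0, 0.735, 0.679, -0.0]
contact_force: [0.2, 0.2, -0.3]
width: 0.0849
gripper_force: 0.0
clock: 16.27
position: [0.4252, 0.2037, 0.045]
ee_rot: [0.0, 0.735, 0.679, 0.001]
contact_force: [0.5, 2.0, 2.5]
width: 0.0648
gripper_force: 22.5
clock: 16.52
position: [0.4252, 0.2038, 0.0447]
ee_rot: [0.0, 0.735, 0.678, 0.001]
contact_force: [0.6, 4.6, 5.0]
width: 0.0649
gripper_force: 22.6
```

Converted, -0.014 m is -0.56, -0.0065 m is -0.26.

```bash
echo '[[[-0.26,0,-0.56],0],[[0,0,0],0],[[0,0,0],0]]' | python3 steer.py
echo '[[[0,0,0],0],[[0,0,0],0]]' | python3 steer.py 0.0650
echo '[[[0,0,0],0],[[0,0,0],0]]' | python3 steer.py 0.0653
```

```text
clock: 16.77
position: [0.4234, 0.1962, 0.0578]
ee_rot: [0.0, 0.735, 0.679, -0.0]
contact_force: [0.1, 0.7, -1.4]
width: 0.0646
gripper_force: 22.6
clock: 16.93
position: [0.4233, 0.1964, 0.0575]
ee_rot: [-0.0, 0.734, 0.679, -0.001]
contact_force: [0.3, -1.7, -1.8]
width: 0.0649
gripper_force: 15.3
clock: 17.1
position: [0.4233, 0.1965, 0.0577]
ee_rot: [-0.0, 0.734, 0.679, -0.001]
contact_force: [0.1, -0.3, -1.6]
width: 0.0655
gripper_force: 9.1
```

Converted, -0.013 m is -0.52, -0.009 m is -0.36.

```bash
echo '[[[-0.36,0,-0.52],0],[[0,0,0],0]]' | python3 steer.py 
echo '[[[-0.44,0,-0.44],0],[[0,0,0],0]]' | python3 steer.py
echo '[[[-0.52,0,-0.36],0],[[0,0,0],0]]' | python3 steer.py
python3 -c "
from h import *
c,K,T=view('side','d5');p=manip.get_state()['position']
d=cv2.absdiff(c,cv2.imread('pics/d1.png')[:,:,::-1]).max(2)
u=proj(K,T,p);v=proj(K,T,p-np.array([0,0,.095]));print(p,u,v)
g=cv2.cvtColor(c,cv2.COLOR_RGB2GRAY);x0,y0=int(u[0])-22,int(u[1])-16
print(x0,y0)
for r in g[y0:y0+60:2,x0:x0+46]: print(' '.join('%2d'%(k//4) for k in r))"
```

```text
clock: 17.27
position: [0.4234, 0.1873, 0.0719]
ee_rot: [0.0, 0.735, 0.679, 0.0]
contact_force: [0.2, -0.2, -0.9]
width: 0.0654
gripper_force: 9.0
clock: 17.43
position: [0.4226, 0.1762, 0.0829]
ee_rot: [0.001, 0.735, 0.678, 0.001]
contact_force: [0.5, 0.1, -2.1]
width: 0.0655
gripper_force: 9.1
clock: 17.6
position: [0.4215, 0.1632, 0.0916]
ee_rot: [0.0, 0.735, 0.678, 0.0]
contact_force: [0.5, -0.7, -1.9]
width: 0.0654
gripper_force: 9.3
[0.42147576 0.16380772 0.09117517] [341.06722764 214.4274129 ] [340.37533007 238.76095368]
319 198
13 13 12  4  3  4  3  2 26 28 29 30 30 10  3  3  3  4  4  4  2  3  3  2  2  4  4  2  3  6  4  3  3 14 30 31 31 19 10  6  3  2  3  5 50 51
14 16 13  3  3  4  4  4 21 30 30 31 12  3  5  3  5  4  2  4  4  4  3  4  5  3  4  3  3  4  6  3  4  2 16 30 31 29 17  7  2  4  4 13 50 51
11 10 10  4  3  4  2  2  4  7 11  4  4  4  3  7 17 16 11  8 10 11 14  9  2  3  4  2  3  2  3  5  4  3  2 28 33 19 40  9  4  4  4 37 51 51
38 38 17  4  4  4  5  2  3  2  2  4  4  3  8 15 14 14 15 14 15 15 16 13 17 17 17 17 11  5  4  2  6  7  3  4 18 24 38  8  5  4  4 50 52 51
50 50 
[... 2881 characters left out ...]
9 20 19  9
19 21 20 18 18 23 20 20 20 20 17 20 23 19 20 20 20 12 20 23 20 20 19 19 11 20 19 19 21 20 20 11 21 21 21 20 20 20 15 22 20 21 21 20 19  8
20 19 20 17 22 20 20 21 20 16 17 23 19 20 21 19 10 17 24 20 19 20 20 18 18 24 20 20 20 20  9 18 23 20 20 20 20 15 19 22 20 20 20 20  9 13
20 20 12 21 18 20 20 20 21 12 21 21 20 20 20 19 12 21 22 20 20 20 19 13 21 21 20 20 21 19 15 22 21 20 20 20 10 14 22 20 20 20 20 19  9 16
20 15 15 23 17 20 20 19  9 20 22 17 19 20 20 11 20 23 17 20 20 20  8 19 23 17 19 20 20 10 20 23 20 20 21 20 13 19 24 19 21 20 19 10 11 21
17 18 23 20 19 20 20 16 18 24 20 20 20 20 16 16 23 20 20 19 20 16 16 22 19 20 21 21 20 15 22 20 21 20 20 20 15 22 21 20 21 20 19  8 15 22
```

```bash
cat > ang.py <<'E'
from h import *
import sys
c,K,T=view('side','a'+sys.argv[1]); s=manip.get_state(); p=s['position']; M=Rq(s['ee_rot'])
g=cv2.cvtColor(c,cv2.COLOR_RGB2GRAY).astype(int); G=p-np.array([0,0,.0055]); X=M[:,0]; X[2]=0; Y=M[:,1]
t=np.linspace(0,2*np.pi,60)
def pr(b):
    a=np.cos(b)*X+np.array([0,0,np.sin(b)]); n=np.cross(a,Y); out=[]
    for L,r in((.022,.034),(-.088,.025)):
        P=np.array([proj(K,T,G+a*L+r*(np.cos(k)*Y+np.sin(k)*n)) for k in t]); out.append(np.r_[P.min(0),P.max(0)].round(0))
    return out
for b in(0,20,40,60,80,90): o=pr(np.radians(b)); print(b,"mouth x0y0x1y1",o[0],"base",o[1])
u=proj(K,T,G); x=int(u[0])
print(s["contact_force"].round(1), s["position"].round(4),"G",u.round(), "column brightness:")
for dx in(-4,0,4): print([(r,int(g[r,x+dx])//4) for r in range(int(u[1])-10,int(u[1])+36,2)])
E
python3 ang.py 1
```

```text
0 mouth x0y0x1y1 [330. 210. 350. 228.] base [339. 198. 353. 210.]
20 mouth x0y0x1y1 [330. 207. 350. 227.] base [338. 205. 352. 219.]
40 mouth x0y0x1y1 [330. 205. 350. 225.] base [337. 214. 351. 228.]
60 mouth x0y0x1y1 [330. 204. 351. 221.] base [336. 223. 350. 235.]
80 mouth x0y0x1y1 [331. 205. 351. 217.] base [334. 231. 349. 241.]
90 mouth x0y0x1y1 [331. 205. 351. 215.] base [333. 235. 348. 242.]
[-0.2 -0.  -0.6] [0.4214 0.1641 0.0909] G [341. 216.] column brightness:
[(205, 13), (207, 39), (209, 40), (211, 40), (213, 32), (215, 21), (217, 29), (219, 30), (221, 33), (223, 30), (225, 33), (227, 22), (229, 8), (231, 8), (233, 8), (235, 7), (237, 20), (239, 20), (241, 20), (243, 20), (245, 9), (247, 18), (249, 22)]
[(205, 19), (207, 39), (209, 40), (211, 40), (213, 39), (215, 20), (217, 22), (219, 32), (221, 33), (223, 27), (225, 31), (227, 31), (229, 33), (231, 9), (233, 8), (235, 19), (237, 22), (239, 19), (241, 20), (243, 19), (245, 20), (247, 19), (249, 20)]
[(205, 16), (207, 33), (209, 38), (211, 39), (213, 39), (215, 21), (217, 22), (219, 22), (221, 27), (223, 41), (225, 29), (227, 29), (229, 28), (231, 11), (233, 9), (235, 20), (237, 19), (239, 19), (241, 10), (243, 16), (245, 21), (247, 23), (249, 21)]
```

The side view's numbers give about 45° of elevation, so it's pivoting up on its base. I'll continue the arc.

Converted, -0.0145 m is -0.58, -0.007 m is -0.28.

```bash
echo '[[[-0.58,0,-0.28],0],[[0,0,0],0]]' | python3 steer.py 
echo '[[[-0.62,0,-0.2],0],[[0,0,0],0]]' | python3 steer.py
echo '[[[-0.64,0,-0.12],0],[[0,0,0],0]]' | python3 steer.py; python3 ang.py 2
```

```text
clock: 17.87
position: [0.42, 0.1489, 0.0981]
ee_rot: [0.0, 0.735, 0.679, -0.0]
contact_force: [-0.1, 0.4, -2.2]
width: 0.0656
gripper_force: 9.6
clock: 18.03
position: [0.4186, 0.1333, 0.1029]
ee_rot: [0.0, 0.735, 0.678, -0.0]
contact_force: [-1.2, -0.3, -2.1]
width: 0.0655
gripper_force: 9.8
clock: 18.2
position: [0.4173, 0.1174, 0.1057]
ee_rot: [-0.0, 0.735, 0.678, -0.0]
contact_force: [-0.4, -0.1, -1.8]
width: 0.0654
gripper_force: 4.1
0 mouth x0y0x1y1 [333. 200. 353. 218.] base [342. 188. 356. 201.]
20 mouth x0y0x1y1 [333. 197. 353. 217.] base [341. 196. 355. 210.]
40 mouth x0y0x1y1 [333. 195. 353. 214.] base [340. 204. 354. 218.]
60 mouth x0y0x1y1 [333. 194. 354. 211.] base [339. 213. 353. 225.]
80 mouth x0y0x1y1 [334. 195. 354. 207.] base [337. 221. 351. 230.]
90 mouth x0y0x1y1 [334. 196. 354. 205.] base [336. 224. 350. 232.]
[ 0.1  0.4 -1.7] [0.4174 0.1181 0.1057] G [344. 206.] column brightness:
[(195, 29), (197, 28), (199, 36), (201, 35), (203, 27), (205, 25), (207, 47), (209, 40), (211, 41), (213, 38), (215, 31), (217, 34), (219, 32), (221, 31), (223, 34), (225, 33), (227, 27), (229, 15), (231, 8), (233, 13), (235, 20), (237, 20), (239, 9)]
[(195, 29), (197, 35), (199, 31), (201, 32), (203, 24), (205, 22), (207, 42), (209, 47), (211, 38), (213, 39), (215, 28), (217, 29), (219, 29), (221, 32), (223, 33), (225, 32), (227, 31), (229, 20), (231, 14), (233, 21), (235, 19), (237, 20), (239, 20)]
[(195, 30), (197, 35), (199, 28), (201, 28), (203, 22), (205, 19), (207, 20), (209, 38), (211, 37), (213, 37), (215, 28), (217, 27), (219, 27), (221, 33), (223, 34), (225, 33), (227, 32), (229, 18), (231, 11), (233, 8), (235, 11), (237, 18), (239, 22)]
```

Converted, -0.014 m is -0.56, 0.001 m is 0.04.

```bash
echo '[[[-0.56,0,0.04],0],[[0,0,0],0]]' | python3 steer.py 
echo '[[[-0.32,0,0.06],0],[[0,0,0],0],[[0,0,0],0]]' | python3 steer.py; python3 ang.py 3
```

```text
clock: 18.42
position: [0.4165, 0.1038, 0.1048]
ee_rot: [0.0, 0.735, 0.678, -0.0]
contact_force: [0.4, 0.2, -0.4]
width: 0.065
gripper_force: 1.1
clock: 18.67
position: [0.4159, 0.0963, 0.1036]
ee_rot: [-0.0, 0.735, 0.678, 0.0]
contact_force: [-0.3, -0.1, 0.2]
width: 0.0651
gripper_force: 0.1
0 mouth x0y0x1y1 [334. 197. 354. 215.] base [343. 186. 356. 199.]
20 mouth x0y0x1y1 [334. 194. 354. 214.] base [342. 194. 356. 207.]
40 mouth x0y0x1y1 [334. 192. 354. 212.] base [341. 202. 355. 216.]
60 mouth x0y0x1y1 [335. 192. 355. 208.] base [340. 211. 354. 223.]
80 mouth x0y0x1y1 [335. 192. 355. 204.] base [338. 219. 352. 228.]
90 mouth x0y0x1y1 [335. 193. 355. 202.] base [337. 222. 351. 229.]
[ 0.6 -0.8  0.1] [0.4159 0.0964 0.1036] G [345. 203.] column brightness:
[(193, 29), (195, 30), (197, 35), (199, 37), (201, 37), (203, 31), (205, 28), (207, 42), (209, 42), (211, 42), (213, 43), (215, 31), (217, 34), (219, 35), (221, 29), (223, 35), (225, 33), (227, 32), (229, 27), (231, 15), (233, 9), (235, 18), (237, 22)]
[(193, 28), (195, 30), (197, 37), (199, 33), (201, 33), (203, 24), (205, 24), (207, 37), (209, 41), (211, 40), (213, 41), (215, 31), (217, 31), (219, 32), (221, 27), (223, 32), (225, 35), (227, 33), (229, 33), (231, 16), (233, 7), (235, 19), (237, 20)]
[(193, 29), (195, 30), (197, 30), (199, 28), (201, 27), (203, 24), (205, 21), (207, 27), (209, 39), (211, 39), (213, 39), (215, 30), (217, 28), (219, 29), (221, 28), (223, 22), (225, 28), (227, 29), (229, 25), (231, 14), (233, 24), (235, 22), (237, 17)]
```

Grip force is zero, so the glass is standing mouth-up on the ribs. I'll open, rise and measure its centre before taking the carrying grip.

Converted, -0.03 m is -1.2, -0.01 m is -0.4.

```bash
echo '[[[0,0,0],0],[[0,0,0],0],[[0,0,0],0],[[0,0,-0.4],0],[[0,0,-1.2],0]]' | python3 steer.py 0.085
echo '[[[0,0,-1.6],0],[[0,0,-1.6],0],[[0,0,-0.8],0],[[0,0,0],0],[[0,0,0],0]]' | python3 steer.py
sed -i 's/\.426,\.18,\.05/.416,.093,.03/' loc.py; python3 loc.py v3
python3 - <<'E'
from h import *
K,T=load("v3"); t=np.linspace(0,2*np.pi,72)
for c in((.416,.096),(.416,.09)):
  for z,r in((.118,.034),(.008,.025)):
    P=np.array([proj(K,T,np.array([c[0]+r*np.cos(s),c[1]+r*np.sin(s),z])) for s in t]); print(c,z,np.r_[P.min(0),P.max(0)].round(1))
h=cv2.cvtColor(cv2.imread("pics/v3.png"),cv2.COLOR_BGR2HSV)
for x in(310,320,330): print([(r,int(h[r,x,1]),int(h[r,x,2])) for r in range(120,300,6)])
for y in(195,210,225): print([(r,int(h[y,r,1]),int(h[y,r,2])) for r in range(260,380,5)])
E
```

```text
clock: 19.13
position: [0.4128, 0.0959, 0.1411]
ee_rot: [-0.003, 0.734, 0.679, -0.003]
contact_force: [0.0, 0.5, -0.7]
width: 0.0851
gripper_force: 0.0
clock: 19.55
position: [0.4164, 0.0962, 0.2447]
ee_rot: [0.001, 0.734, 0.679, 0.001]
contact_force: [0.2, 0.4, -0.3]
width: 0.0848
gripper_force: 0.0
v3 seed [319 177] label 14 [ 288  132   68   78 3169] [327.  166.9]
((326.4101867675781, 166.63893127441406), (77.71696472167969, 56.46025848388672), 66.57130432128906)
132 313 324 [0.4192 0.1464 0.04  ] w 0.0132
138 303 336 [0.4198 0.1399 0.04  ] w 0.0376
144 292 344 [0.4176 0.1334 0.04  ] w 0.0589
150 296 349 [0.4221 0.1264 0.04  ] w 0.0604
156 301 352 [0.426  0.1194 0.04  ] w 0.0585
162 302 354 [0.4272 0.1124 0.04  ] w 0.06
168 303 355 [0.4279 0.1055 0.04  ] w 0.0604
174 309 355 [0.4308 0.0983 0.04  ] w 0.0539
180 314 355 [0.4332 0.091  0.04  ] w 0.0484
186 315 353 [0.4322 0.0839 0.04  ] w 0.0453
192 319 349 [0.4317 0.0767 0.04  ] w 0.0362
198 318 345 [0.4283 0.0696 0.04  ] w 0.0329
204 316 337 [0.4219 0.0626 0.04  ] w 0.026
[0.4153 0.0961 0.2433] [ 0.06  0.06  1.81 -0.    1.28  0.14]
[... 2006 characters left out ...]
75, 38, 101), (280, 34, 121), (285, 43, 102), (290, 43, 60), (295, 38, 80), (300, 32, 64), (305, 33, 62), (310, 27, 75), (315, 19, 93), (320, 23, 89), (325, 34, 76), (330, 40, 63), (335, 30, 60), (340, 25, 61), (345, 39, 65), (350, 49, 63), (355, 48, 58), (360, 48, 64), (365, 34, 67), (370, 53, 62), (375, 33, 62)]
[(260, 40, 116), (265, 40, 128), (270, 40, 126), (275, 40, 128), (280, 42, 127), (285, 37, 123), (290, 41, 124), (295, 40, 122), (300, 44, 123), (305, 42, 127), (310, 36, 126), (315, 43, 126), (320, 44, 128), (325, 38, 126), (330, 38, 126), (335, 38, 128), (340, 41, 125), (345, 44, 123), (350, 38, 127), (355, 37, 130), (360, 36, 122), (365, 40, 120), (370, 34, 126), (375, 38, 126)]
```

The silhouette spans rows 131–210, so the glass stands about 20 mm further in +y than the tool. I'll put the camera right above it for an accurate centre.

Converted, -0.03 m is -1.2, -0.025 m is -1.

```bash
echo '[[[-1.2,0,0],0],[[-1,0,0],0],[[0,0,0],0],[[0,0,0],0],[[0,0,0],0]]' | python3 steer.py
cat > cen.py <<'E'
from h import *
import sys
c,K,T=view("wrist",sys.argv[1]); g=cv2.GaussianBlur(c,(3,3),0); h=cv2.cvtColor(g,cv2.COLOR_RGB2HSV)
m=(h[...,1]<27).astype(np.uint8); m=cv2.morphologyEx(m,cv2.MORPH_OPEN,np.ones((5,5))); m=cv2.morphologyEx(m,cv2.MORPH_CLOSE,np.ones((9,9)))
u=proj(K,T,np.array([.417,.117,.118])).astype(int)
n,l,st,ce=cv2.connectedComponentsWithStats(m); k=l[u[1],u[0]]; cnt=max(cv2.findContours((l==k).astype(np.uint8),0,2)[0],key=cv2.contourArea)
print("seed",u,st[k],cv2.fitEllipse(cv2.convexHull(cnt)), "area/hull",cv2.contourArea(cnt)/cv2.contourArea(cv2.convexHull(cnt)))
t=np.linspace(0,2*np.pi,72)
for z,r in((.118,.034),(.008,.025)):
    P=np.array([proj(K,T,np.array([.417+r*np.cos(s),.117+r*np.sin(s),z])) for s in t]); print(z,np.r_[P.min(0),P.max(0)].round(1))
e=cv2.fitEllipse(cv2.convexHull(cnt)); print("centre at z .118",plane(K,T,e[0],.118).round(4)); s=manip.get_state(); print(s["position"])
E
python3 cen.py v4
```

```text
clock: 20.02
position: [0.4108, 0.0415, 0.2424]
ee_rot: [-0.001, 0.735, 0.678, -0.001]
contact_force: [-0.2, -0.4, 0.7]
width: 0.085
gripper_force: 0.0
seed [320 107] [ 277   61   86   90 6046] ((319.6551818847656, 105.35415649414062), (86.14862060546875, 89.44646453857422), 177.79965209960938) area/hull 0.9852659618746358
0.118 [278.7  61.5 363.  149.9]
0.008 [299.5  85.  342.3 129.7]
centre at z .118 [0.4162 0.1188 0.118 ]
[0.41098212 0.04176259 0.24264809]
```

```bash
echo '[[[1.4,0,0],0],[[1.4,-0.028,0.4],0],[[0.28,0,0.8],0],[[0,0,1.2],0],[[0,0,0],0]]' | python3 steer.py
echo '[[[0,0,0],0],[[0,0,0],0]]' | python3 steer.py
python3 -c "
from h import *
s=manip.get_state();print((Rq(s['ee_rot']).T@(np.array([.4165,.1185,.0995])-s['position'])).round(4))"
```

```text
clock: 20.48
position: [0.4128, 0.1191, 0.1792]
ee_rot: [-0.003, 0.733, 0.68, -0.004]
contact_force: [-1.4, 0.6, 0.3]
width: 0.0851
gripper_force: 0.0
clock: 20.65
position: [0.4174, 0.1183, 0.1844]
ee_rot: [0.0, 0.734, 0.679, 0.0]
contact_force: [0.3, -1.2, -0.4]
width: 0.0849
gripper_force: 0.0
[ 0.0001 -0.001   0.0849]
```

```bash
echo '[[[0,0,1.2],0],[[0,-0.04,1.2],0],[[0,0,0.8],0],[[0,0,0.2],0],[[0,0,0],0]]' | python3 steer.py
echo '[[[0,0,0],0],[[0,0,0],0],[[0,0,0],0],[[0,0,0],0],[[0,0,0],0]]' | python3 steer.py 0.058 25
echo '[[[0,0,0],0],[[0,0,0],0],[[0,0,0],0]]' | python3 steer.py
```

```text
clock: 21.07
position: [0.4161, 0.1178, 0.0988]
ee_rot: [-0.0, 0.735, 0.678, -0.0]
contact_force: [0.4, -0.0, 0.0]
width: 0.085
gripper_force: 0.0
clock: 21.48
position: [0.4175, 0.1182, 0.1007]
ee_rot: [0.001, 0.734, 0.679, 0.002]
contact_force: [-0.4, 1.0, 6.4]
width: 0.066
gripper_force: 27.3
clock: 21.73
position: [0.4175, 0.1182, 0.1007]
ee_rot: [0.001, 0.734, 0.679, 0.002]
contact_force: [-1.0, 0.7, 6.3]
width: 0.0664
gripper_force: 27.3
```

```bash
echo '[[[0,0,-0.2],0],[[0,0,-0.6],0],[[0,0,-1.2],0],[[0,0,-1.4],0],[[0,0,-1.4],0]]' | python3 steer.py
echo '[[[0,0,-1.4],0],[[0,0,-1.4],0],[[0,0,-1.2],0],[[0,0,-0.6],0],[[0,0,0],0]]' | python3 steer.py
python3 -c "
from h import *
s=manip.get_state();print(s['position'],(Rq(s['ee_rot']).T@(np.array([.4585,-.2403,.335])-s['position'])).round(4))"
```

```text
clock: 22.15
position: [0.415, 0.118, 0.2202]
ee_rot: [-0.0, 0.734, 0.679, -0.0]
contact_force: [0.8, -0.4, -2.2]
width: 0.066
gripper_force: 29.3
clock: 22.57
position: [0.4175, 0.1183, 0.3381]
ee_rot: [0.003, 0.734, 0.679, 0.004]
contact_force: [1.1, 0.3, -1.9]
width: 0.0662
gripper_force: 29.3
[0.4175215  0.11830691 0.33813816] [-0.3543  0.0691  0.0032]
```

Careful with the scale: shifts go in units of 25 mm and turns go in units of 0.05 rad. That gives: -0.035 m is -1.4, -0.03 m is -1.2.

```bash
echo '[[[-0.8,0.16,0],0],[[-1.2,0.24,0],0],[[-1.4,0.28,0],0],[[-1.4,0.28,0],0],[[-1.4,0.28,0],0]]' | python3 steer.py
echo '[[[-1.4,0.28,0],0],[[-1.4,0.28,0],0],[[-1.4,0.28,0],0],[[-1.4,0.28,0],0],[[-1.2,0.2,0],0]]' | python3 steer.py
echo '[[[-0.8,0.16,0],0],[[-0.4,0.12,0],0],[[0,0,0],0],[[0,0,0],0]]' | python3 steer.py
cat > st.py <<'E'
from h import *
import sys
n=sys.argv[1]
c,K,T=view("wrist",n); s=manip.get_state(); p=s["position"];M=Rq(s["ee_rot"])
print(p.round(4),s["ee_rot"].round(4),s["contact_force"].round(1),s["gripper_force"],"to stack",(M.T@(np.array([.4585,-.2403,.335])-p)).round(4))
b,K2,T2=view("side",n+"s"); a,K1,T1=view("scene",n+"c")
t=np.linspace(0,2*np.pi,72)
for nm,KK,TT in(("wrist",K,T),("side",K2,T2),("scene",K1,T1)):
    for q,z,r in((np.r_[.4585,-.2403],.185,.034),(p[:2],p[2]-.0927,.025),(p[:2],p[2]+.0173,.034)):
        P=np.array([proj(KK,TT,np.array([q[0]+r*np.cos(k),q[1]+r*np.sin(k),z])) for k in t]); print(nm,z.round(3),np.r_[P.min(0),P.max(0)].round(1))
E
python3 st.py x1
```

```text
clock: 22.98
position: [0.4334, -0.04, 0.3323]
ee_rot: [-0.001, 0.734, 0.679, -0.001]
contact_force: [0.3, 0.5, -1.7]
width: 0.0665
gripper_force: 29.3
clock: 23.4
position: [0.4533, -0.213, 0.332]
ee_rot: [-0.001, 0.735, 0.678, -0.001]
contact_force: [0.9, -0.1, -1.5]
width: 0.0658
gripper_force: 29.3
clock: 23.73
position: [0.4582, -0.2405, 0.3326]
ee_rot: [-0.002, 0.735, 0.678, 0.0]
contact_force: [-0.9, 0.1, -2.3]
width: 0.066
gripper_force: 29.3
[ 0.4582 -0.2399  0.333 ] [-1.300e-03  7.343e-01  6.788e-01  2.000e-04] [-0.1  0.1 -1.4] 29.305186355486512 to stack [-0.0004  0.0004 -0.002 ]Traceback (most recent call last):
  File "st.py", line 10, in <module>
    P=np.array([proj(KK,TT,np.array([q[0]+r*np.cos(k),q[1]+r*np.sin(k),z])) for k in t]); print(nm,z.round(3),np.r_[P.min(0),P.max(0)].round(1))
                                                                                                   ^^^^^^^
AttributeError: 'float' object has no attribute 'round'
```

Converted, 0.015 m is 0.6, 0.01 m is 0.4.

```bash
echo '[[[0,0,0.4],0],[[0,0,0.6],0],[[0,0,0.6],0],[[0,0,0.32],0],[[0,0,0],0]]' | python3 steer.py
echo '[[[0,0,0.16],0],[[0,0,0.16],0],[[0,0,0],0]]' | python3 steer.py; echo '[[[0,0,0.16],0],[[0,0,0],0]]' | python3 steer.py; sed -i 's/z.round(3)/z/' st.py; python3 - <<'E'
from h import *
c,K,T=view("scene","y1"); s=manip.get_state();p=s["position"]; print(p)
g=cv2.cvtColor(c,cv2.COLOR_RGB2GRAY)
u=proj(K,T,np.array([.4585,-.2403,.1])); print(u)
b,K2,T2=view("side","y1s"); g=cv2.cvtColor(b,cv2.COLOR_RGB2GRAY)
for z in(.022,.185,p[2]-.0927,p[2]+.0173): print(z,proj(K2,T2,np.array([.4585,-.2403,z])).round(1))
u=proj(K2,T2,np.array([.4585,-.2403,.19])).astype(int)
print(u)
for r in range(u[1]-26,u[1]+24,2): print(r," ".join("%2d"%(v//4) for v in g[r,u[0]-18:u[0]+20]))
E
```

```text
clock: 24.3
position: [0.4575, -0.2398, 0.2834]
ee_rot: [-0.002, 0.734, 0.679, -0.0]
contact_force: [-0.7, 0.7, -2.6]
width: 0.0658
gripper_force: 29.3
clock: 24.55
position: [0.4587, -0.2413, 0.2775]
ee_rot: [0.0, 0.734, 0.679, -0.0]
contact_force: [0.5, 0.5, -2.0]
width: 0.0662
gripper_force: 29.3
clock: 24.72
position: [0.4586, -0.2414, 0.2734]
ee_rot: [-0.0, 0.734, 0.679, -0.0]
contact_force: [-0.1, -0.6, -2.0]
width: 0.066
gripper_force: 29.3
[ 0.45858657 -0.24140809  0.27362966]
[404.72546513 190.07564468]
0.022 [343.2 181.6]
0.185 [344.3 144.6]
0.1809296583425447 [344.3 145.6]
0.2909296583425447 [345.1 119.1]
[344 143]
117 28 27 27 45 45 45 34  7  3  3  1 13 45 45 44 48 48 46 49 47 45 45 46 16 11 11 12 23  6  3  6  4  3  4  3 12 15 15
119 44 45 45 46 46 46 46 25  6 16  6 25 47 48 47 47 46 45 44 44 41 41 39 37 38 37 36 34  7  3  3 12 45 47 47 47 47 47
121 45 45 45 46 45 46 46 25  6 15  7 20 43 48 48 47 46 44 44 43 41 40 38 37 37 39 36 19 17  7  4 12 46 48 47 47 48 47
123 46 46 46 45 46 47 46 25  6 16  6 19 41 41 41 41 40 41 40 41 40 39 38 38 39 38 38 24 18  6  2 24 47 47 47 47 
[... 1783 characters left out ...]
24 25 25 24 24 24 22 23 22 22 24 31 36 32 33 31 30 29 28 26 25 25 25 25 22 11  4  2  2  2  3  2  2  3  3 23 32
157 25 28 26 26 25 24 23 22 23 22 31 31 35 35 34 33 31 32 30 29 28 26 25 25 24 23 16  4  4  3  3  3  3  2  2  2  3  2
159 27 26 25 26 25 24 24 22 23 22 25 30 37 35 35 33 33 33 30 30 27 26 24 24 24 30 19  5  0  3  3  4  4  3  2  8  8  2
161 27 25 27 26 25 24 23 22 23 22 21 26 35 35 35 34 34 34 31 30 31 30 29 27 29 27 16  4  3  2  2  2  3  3  2  4  4  4
163 27 25 25 26 25 23 22 21 21 21 17 25 33 36 35 34 34 33 31 32 30 29 29 29 29 26 11  3  3  2  2  3  2  3  3  3  3  2
165 40 37 36 33 31 30 29 29 23 20 10 24 31 37 38 38 37 36 36 35 34 33 32 29 31 22  7  3  3  3  3  2  3  3 22 21  9  2
```

In the side image the held glass is centred at about column 345 and the stack at about 344.5, so they line up. I'll lower it carefully, watching the force.

Converted, 0.003 m is 0.12.

```bash
echo '[[[0,0,0.12],0],[[0,0,0.12],0],[[0,0,0],0]]' | python3 steer.py; echo '[[[0,0,0.12],0],[[0,0,0.12],0],[[0,0,0],0]]' | python3 steer.py;  echo '[[[0,0,0.12],0],[[0,0,0.12],0],[[0,0,0],0]]' | python3 steer.py
```

```text
clock: 25.07
position: [0.4583, -0.2412, 0.267]
ee_rot: [-0.001, 0.735, 0.679, -0.0]
contact_force: [-0.3, -0.2, -1.4]
width: 0.0663
gripper_force: 29.3
clock: 25.32
position: [0.4583, -0.2412, 0.2609]
ee_rot: [-0.001, 0.734, 0.679, -0.0]
contact_force: [-0.3, -0.5, -2.3]
width: 0.0663
gripper_force: 29.3
clock: 25.57
position: [0.4583, -0.2412, 0.2549]
ee_rot: [-0.001, 0.734, 0.679, -0.0]
contact_force: [0.1, 0.6, -1.3]
width: 0.0662
gripper_force: 29.3
```

```bash
python3 -c "
from rig import manip
print(manip.get_state()['moment'])"
```

```text
[0.09737171 0.00511138 0.03722286]
```

```bash
echo '[[[0,0,0.06],0],[[0,0,0],0]]' | python3 steer.py; echo '[[[0,0,0.06],0],[[0,0,0],0]]' | python3 steer.py;  echo '[[[0,0,0.04],0],[[0,0,0],0]]' | python3 steer.py; echo '[[[0,0,0.04],0],[[0,0,0],0]]' | python3 steer.py
```

```text
clock: 25.73
position: [0.4586, -0.2414, 0.2539]
ee_rot: [-0.0, 0.734, 0.679, -0.0]
contact_force: [-0.8, 0.2, -2.5]
width: 0.0662
gripper_force: 29.3
clock: 25.9
position: [0.4586, -0.2414, 0.2525]
ee_rot: [-0.0, 0.734, 0.679, -0.0]
contact_force: [0.1, -0.7, -1.9]
width: 0.0663
gripper_force: 29.3
clock: 26.07
position: [0.4586, -0.2414, 0.2516]
ee_rot: [-0.0, 0.734, 0.679, -0.0]
contact_force: [0.4, -0.4, -2.4]
width: 0.0659
gripper_force: 29.3
clock: 26.23
position: [0.4586, -0.2414, 0.2506]
ee_rot: [-0.0, 0.734, 0.679, -0.0]
contact_force: [-0.3, 1.0, -2.7]
width: 0.0665
gripper_force: 29.3
```

```bash
for i in 1; do echo '[[[0,0,0.04],0],[[0,0,0],0]]' | python3 steer.py; echo '[[[0,0,0.04],0],[[0,0,0],0]]' | python3 steer.py;  echo '[[[0,0,0.04],0],[[0,0,0],0]]' | python3 steer.py; echo '[[[0,0,0.04],0],[[0,0,0],0]]' | python3 steer.py; done | grep -E "pos|contact"
```

```text
position: [0.4586, -0.2414, 0.2496]
contact_force: [0.1, 0.5, -1.5]
position: [0.4586, -0.2414, 0.2486]
contact_force: [-0.7, 0.1, -2.3]
position: [0.4586, -0.2414, 0.2475]
contact_force: [-0.3, 0.3, -2.6]
position: [0.4586, -0.2414, 0.2465]
contact_force: [0.5, 0.3, -2.7]
```

```bash
(echo '[[[0,0,0.04],0],[[0,0,0],0]]' | python3 steer.py; echo '[[[0,0,0.04],0],[[0,0,0],0]]' | python3 steer.py) | grep -E "pos|contact"
```

```text
position: [0.4586, -0.2414, 0.2455]
contact_force: [-0.0, -0.5, -2.1]
position: [0.4586, -0.2414, 0.2445]
contact_force: [-0.2, -0.3, -2.4]
```

```bash
(echo '[[[0,0,0.04],0],[[0,0,0],0]]' | python3 steer.py; echo '[[[0,0,0.04],0],[[0,0,0],0]]' | python3 steer.py; echo '[[[0,0,0.04],0],[[0,0,0],0]]' | python3 steer.py) | grep -E "pos|contact"
```

```text
position: [0.4586, -0.2414, 0.2435]
contact_force: [0.3, -0.4, -3.0]
position: [0.4586, -0.2414, 0.2425]
contact_force: [0.3, -0.3, -1.5]
position: [0.4586, -0.2414, 0.2415]
contact_force: [-0.1, 0.2, -3.1]
```

```bash
(echo '[[[0,0,0.04],0],[[0,0,0],0]]' | python3 steer.py; echo '[[[0,0,0.04],0],[[0,0,0],0]]' | python3 steer.py) | grep -E "pos|contact"
```

```text
position: [0.4586, -0.2414, 0.2405]
contact_force: [-0.1, 0.0, -1.8]
position: [0.4586, -0.2413, 0.2395]
contact_force: [-0.9, 0.3, -3.1]
```

```bash
(echo '[[[0,0,0.04],0],[[0,0,0],0]]' | python3 steer.py; echo '[[[0,0,0.04],0],[[0,0,0],0]]' | python3 steer.py) | grep -E "pos|contact"
```

```text
position: [0.4586, -0.2413, 0.2385]
contact_force: [0.6, -0.5, -2.2]
position: [0.4586, -0.2414, 0.2375]
contact_force: [0.6, 0.8, -2.6]
```

```bash
(echo '[[[0,0,0.04],0],[[0,0,0],0]]' | python3 steer.py; echo '[[[0,0,0.04],0],[[0,0,0],0]]' | python3 steer.py) | grep -E "pos|contact"
```

```text
position: [0.4586, -0.2414, 0.2366]
contact_force: [0.8, 0.0, -2.5]
position: [0.4586, -0.2414, 0.2356]
contact_force: [0.4, -0.1, -1.2]
```

```bash
(echo '[[[0,0,0.02],0],[[0,0,0],0]]' | python3 steer.py; echo '[[[0,0,0.02],0],[[0,0,0],0]]' | python3 steer.py) | grep -E "pos|contact"
```

```text
position: [0.4587, -0.2414, 0.2353]
contact_force: [0.4, -0.4, -1.4]
position: [0.4588, -0.2415, 0.235]
contact_force: [0.4, 0.2, 0.7]
```

```bash
(echo '[[[0,0,0.02],0],[[0,0,0],0]]' | python3 steer.py; echo '[[[0,0,0.02],0],[[0,0,0],0]]' | python3 steer.py) | grep -E "pos|contact"
```

```text
position: [0.4589, -0.2416, 0.2347]
contact_force: [-0.6, 1.1, 2.7]
position: [0.459, -0.2417, 0.2344]
contact_force: [-0.3, 1.1, 5.8]
```

Seat felt at TCP z≈0.235. The slope is about 10 N/mm, and that height agrees with the camera. I'll ease off and let go gradually.

```bash
(echo '[[[0,0,-0.032],0],[[0,0,0],0],[[0,0,0],0]]' | python3 steer.py; echo '[[[0,0,0],0],[[0,0,0],0]]' | python3 steer.py 0.0668;echo '[[[0,0,0],0],[[0,0,0],0]]' | python3 steer.py 0.0675;echo '[[[0,0,0],0],[[0,0,0],0]]' | python3 steer.py 0.069; echo '[[[0,0,0],0],[[0,0,0],0],[[0,0,0],0]]' | python3 steer.py 0.073;) | grep -E "clock|pos|contact|gripper|wid"
```

```text
clock: 29.65
position: [0.4588, -0.2415, 0.2345]
contact_force: [0.3, 0.6, 1.6]
width: 0.0661
gripper_force: 29.5
clock: 29.82
position: [0.4587, -0.2415, 0.2343]
contact_force: [1.3, 1.0, 0.8]
width: 0.0666
gripper_force: 8.1
clock: 29.98
position: [0.4584, -0.2414, 0.2342]
contact_force: [0.5, 0.3, -0.5]
width: 0.0677
gripper_force: 0.5
clock: 30.15
position: [0.4584, -0.2414, 0.2343]
contact_force: [-0.6, -0.3, 0.7]
width: 0.0691
gripper_force: 0.0
clock: 30.4
position: [0.4586, -0.2414, 0.2345]
contact_force: [-0.1, 0.1, -0.5]
width: 0.073
gripper_force: 0.0
```

```bash
(echo '[[[0,0,0],0],[[0,0,0],0],[[0,0,0],0],[[0,0,-0.2],0],[[0,0,-0.4],0]]' | python3 steer.py 0.085; echo '[[[0,0,-0.8],0],[[0,0,-1.2],0],[[0,0,-1.2],0],[[0,0,-1.2],0],[[0,0,-0.8],0]]' | python3 steer.py; echo '[[[-1.2,0,0],0],[[-1.2,0,0],0],[[0,0,0],0],[[0,0,0],0]]' | python3 steer.py) | grep -E "clock|pos|contact"
python3 - <<'E'
from h import *
b,K,T=view("side","z1s"); g=cv2.cvtColor(b,cv2.COLOR_RGB2GRAY)
for z in(.022,.076,.132,.185,.252): print(z,proj(K,T,np.array([.4585,-.2410,z])).round(1))
u=proj(K,T,np.array([.4585,-.241,.185])).astype(int)
for r in range(u[1]-26,u[1]+44,2): print(r," ".join("%2d"%(v//4) for v in g[r,u[0]-17:u[0]+18]))
# others unmoved: compare with the first pictures
d0=cv2.imread("pics/d1.png")[:,:,::-1]; d=cv2.absdiff(b,d0).max(2)
for n,p,h in(("tall",(.53,-.375),.16),("mug",(.538,-.116),.113),("goblet",(.579,.437),.148)):
    lo=proj(K,T,np.array([*p,.01])).astype(int);hi=proj(K,T,np.array([*p,h])).astype(int); w=14
    reg=d[hi[1]-4:lo[1]+4,lo[0]-w:lo[0]+w]; print(n,lo,hi,"changed frac",(reg>40).mean().round(3))
E
```

```text
clock: 30.82
position: [0.458, -0.241, 0.249]
contact_force: [-0.6, 0.1, -0.5]
clock: 31.23
position: [0.4592, -0.2417, 0.3838]
contact_force: [-0.0, -0.4, 0.2]
clock: 31.57
position: [0.4538, -0.3023, 0.38]
contact_force: [0.5, 0.2, -0.4]
0.022 [343.2 181.5]
0.076 [343.6 169.6]
0.132 [344.  156.9]
0.185 [344.3 144.6]
0.252 [344.8 128.6]
118 29 26 44 46 45 45 45 45 45 45 46 45 46 46 47 46 45 45 45 46 46 46 46 47 46 46 46 47 47 46 46 47 46 18 14
120 46 45 45 45 45 46 46 46 46 46 46 46 46 46 46 46 46 47 46 46 46 47 47 47 47 47 47 47 47 47 47 47 48 47 47
122 46 45 46 45 46 46 46 46 45 46 46 46 46 46 46 47 47 47 47 47 46 47 46 47 47 46 47 47 47 47 48 47 47 47 47
124 45 46 46 46 45 46 46 46 47 46 47 46 47 46 46 46 47 47 47 46 47 48 47 47 47 47 46 47 47 47 48 48 47 48 48
126 46 46 46 46 46 45 47 46 46 46 46 46 47 46 47 46 42 45 46 46 47 47 47 46 47 47 47 47 48 47 48 47 48 47 48
128 46 46 46 46 46 46 47 46 46 47 48 47 48 48 47 45 45 44 42 41 39 39 37 38 37 39 49 47 47 47 48 47 47 48 23
130 46 45 46 46 46 46 46 46 46 43 44 49 48 48 47 46 45 44 42 41 40 38 38 37 37 36 47 47 48 46 48 48 48 47 
[... 2485 characters left out ...]
 28 28 28 28 29 28 29 30
178 43 43 41 11  7  6  8  8  7  9 11 34 39 40 41 40 38 40 39 38 36 33 30 29 27 27 27 27 27 27 28 27 28 28 29
180 43 43 42 11  6  6  8  7  7  9  8 15 24 32 32 31 32 33 34 39 40 34 33 27 25 27 27 27 28 27 27 28 28 29 29
182 42 42 33  9  7  7  7  8  7  9  8 12 15 17 15 16 17 16 18 19 20 28 25 24 26 26 26 26 26 27 27 28 29 29 30
184 42 43 36 20 17 18 21 21 24 11 10 10 11 10 10 12 11 11 12 10 23 23 24 24 26 27 27 27 28 28 29 29 29 29 29
186 43 41 35 19 19 20 21 23 25 26 26 27 26 27 26 25 25 24 23 24 24 24 25 26 26 27 27 29 28 28 29 30 29 29 31
tall [330 170] [331 138] changed frac 0.102
mug [319 196] [319 172] changed frac 0.205
goblet [276 278] [274 238] changed frac 0.0
```

```bash
python3 - <<'E'
from h import *
b,K,T=view("side","z2s"); e=lambda i:cv2.Canny(i,60,140)
a=cv2.imread("pics/d1.png"); b=np.ascontiguousarray(b[:,:,::-1])
for n,(x0,y0,x1,y1) in dict(mug=(307,168,332,200),tall=(322,136,337,172),goblet=(262,233,292,285)).items():
    for f in(lambda i:i,e):
        r=cv2.matchTemplate(f(b)[y0-8:y1+8,x0-8:x1+8],f(a)[y0:y1,x0:x1],cv2.TM_CCOEFF_NORMED); _,v,_,l=cv2.minMaxLoc(r); print(n,round(v,3),"shift",l[0]-8,l[1]-8)
s=manip.get_state(); print(s["clock"],s["contact_force"],np.abs(s["qd"]).max())
E
```

```text
mug 0.777 shift 0 0
mug 0.587 shift 0 0
tall 0.983 shift 0 0
tall 0.78 shift 0 0
goblet 0.998 shift 0 0
goblet 0.895 shift 0 0
31.6667 [ 0.03505801 -0.07150982  0.09504147] 0.012717002241036864
```

Nothing has shifted, and the stack stands straight at the expected height. Handing in.

```bash
python3 -c "
from rig import manip
print(manip.sign_off())"
```

```text
the job is handed in; nothing more can be done
None
```

I laid the tumbler down, took it again by the mouth end, and set it mouth-up into the stack until I felt it seat (about 8 N). I let go and handed in at about 32 s; the mug, tall tumbler and goblet had not moved. To tip it, I had to catch its rim on the chopping board's edge, because it only slid on the ribs.

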